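Lift off the gate, scrape the used ink caps into the waste well and re-hang the gate

TASK

Clear the cap tray after a session: lift the gate off its two hinge pintles and park it upright in its slotted rest, then take the spring-blade scraper and, with its blade pressed lightly and steadily on the deck, draw all the used ink caps from the back of the tray over the open end into the waste well. The caps are contaminated, so do not touch them with the gripper, and do not press so hard that the blade gouges the deck. Finally put the scraper back upright in its stand's slot, lower the gate onto the pintles again, both sockets fully down and the gate shut across the deck's open end, let go, and leave the other things alone.

Things in the scene. Friction and masses are not known exactly. Their poses are not given: they have to be found in the camera images.
- tray: stainless cap tray, fixed. Origin on its underside (on the mat) below the middle of the deck's open edge; x to its back, y to its left (seen from the robot at yaw 0), z up. Flat deck 45 mm above the origin, x 0 (open edge) to 180 mm (back wall), y -80 to 80 mm; side and back walls 4 mm thick, 25 mm higher than the deck; waste well in front (x < 0)
- deck_edge (a point): middle of the deck's open edge. At the left end, outside the wall, a hinge post (16 x 22 mm, 98 mm high, middle at tray x 13.5, y 95 mm) carries the pintles on brackets reaching forward. At the right end (y -80 mm) a small ledge, 46 mm above the tray's origin and sloped in front, bears the shut gate's free end with 2 mm of play
- well (a point): middle of the floor of the waste well, axes as the tray's: open box before the open edge, tray x 0 to -83 mm, as wide as the deck, floor 4 mm, front wall 51 mm and side walls 47 mm above the mat
- pintle_low (a point): foot of the lower pintle, on its bracket (tray frame x -9.5, y 97, z 50 mm): upright pin 8 mm thick, 12 mm high, its upper 6 mm tapered to 3 mm
- pintle_high (a point): foot of the upper pintle, the same pin 44 mm straight above (tray z 94 mm). Its bracket is 4 mm thick, so the gate's lower socket (12 mm high) must go out and come in sideways at the front, between the lower pin's tip (z 62) and that bracket's underside (z 90 mm)
- gate: lift-off gate, 0.15 to 0.23 kg: aluminium panel 168 mm long (y), 62 high, 8 thick (x); origin mid lower edge, z up. Black grip 14 mm thick, 50 long, 46 to 80 mm above the origin, pinched across x. Two hinge sockets at the +y end: tubes 17 mm outside, 10.4 bore, 12 high, axis at x 0, y 97. Starts hung and shut: axes agree with the tray's, origin at tray x -9.5, y 0, z 48 mm
- socket_low (a point): middle of the lower end of the lower socket (gate frame y 97, z 2 mm)
- socket_high (a point): middle of the lower end of the upper socket (gate frame y 97, z 46 mm)
- gate_rest: fixed rest: plate 60 x 130 x 6 mm with two slotted blocks, tops 29 mm high, slots 11.6 mm wide along its y; origin mid underside. Empty at the start; the parked gate stands upright in both slots, along the rest's y (either way round), its lower edge on the plate
- scraper: spring-blade scraper, 0.15 kg, upright: black handle 22 mm thick (x), 100 mm long (y), 50 to 86 mm above the origin, pinched across x; steel blade below. Origin in the middle of the edge of the relaxed blade, z up to the handle
- blade (a joint): how far the spring blade is pushed up into the handle, m: 0 relaxed, 0.014 at its stop. The spring gives 2 N at 0 and 500 N per m more: 5 N at 6 mm, 9 N at the stop; beyond that the tool is rigid
- blade_edge (a point): middle of the blade's lower edge (blade 95 mm wide along y, 4 mm thick, moves with the spring)
- stand: fixed stand of the scraper: plate 70 x 125 x 6 mm with a slot 9 mm wide, 105 mm long along its y, 30 mm deep, top 36 mm high; origin mid underside. The scraper starts in it, its blade's edge on the plate (scraper origin 6 mm above the stand's; either way round will do)
- cap1: used ink cap: small black plastic cup, 13 mm high, 20 mm across its foot flange, 16 mm at the mouth, 10 g; origin at the middle of its underside, z up when it stands; starts standing on the tray's deck (three to six of the six caps are present)
- cap2: used ink cap: small black plastic cup, 13 mm high, 20 mm across its foot flange, 16 mm at the mouth, 10 g; origin at the middle of its underside, z up when it stands; starts standing on the tray's deck (three to six of the six caps are present)
- cap3: used ink cap: small black plastic cup, 13 mm high, 20 mm across its foot flange, 16 mm at the mouth, 10 g; origin at the middle of its underside, z up when it stands; starts standing on the tray's deck (three to six of the six caps are present)
- cap4: used ink cap: small black plastic cup, 13 mm high, 20 mm across its foot flange, 16 mm at the mouth, 10 g; origin at the middle of its underside, z up when it stands; starts standing on the tray's deck (three to six of the six caps are present)
- cap5: used ink cap: small black plastic cup, 13 mm high, 20 mm across its foot flange, 16 mm at the mouth, 10 g; origin at the middle of its underside, z up when it stands; starts standing on the tray's deck (three to six of the six caps are present)
- cap6: used ink cap: small black plastic cup, 13 mm high, 20 mm across its foot flange, 16 mm at the mouth, 10 g; origin at the middle of its underside, z up when it stands; starts standing on the tray's deck (three to six of the six caps are present)
- ink_amber: small dark ink bottle with a nozzle, 29 x 29 x 86 mm, origin at its underside's middle; bystander
- ink_orange: small white ink bottle with a nozzle, 29 x 29 x 96 mm, origin at its underside's middle; bystander
- grip_steel: knurled metal grip lying down, 21 x 62 x 21 mm, origin at its underside's middle; bystander
- tweezers: tweezers lying flat, 14 x 126 x 9 mm, origin at their underside's middle; bystander
- marker_violet: white felt marker with a dark cap lying down, 11 x 135 x 12 mm, origin at its underside's middle; bystander

How it is judged:
On the way, in this order (a step that is already met when the one before it is completed fails the run):
1. the gate is parked upright in the slots of its rest, let go (horizontal distance between gate and gate_rest below 0.03 m and z of gate in the frame of gate_rest below 0.014 m and angle between gate's own z axis and vertical below 0.3 rad and angle between the y axis of gate and the y axis of gate_rest, either way round below 0.2 rad and contact force between the fingers and gate below 0.1 N), for 0.2 s.
2. the scraper's blade is pressed on the deck at its back, behind the caps (1.5 to 14 N) (x of blade_edge in the frame of tray between 0.135 and 0.18 m and contact force between scraper and tray between 1.5 and 14 N and z of blade_edge in the frame of tray below 0.052 m), for 0.2 s.
3. the blade, still pressed on the deck, has come to the middle (x of blade_edge in the frame of tray between 0.06 and 0.11 m and contact force between scraper and tray between 1.5 and 14 N and z of blade_edge in the frame of tray below 0.052 m), for 0.2 s.
4. the blade, still pressed on the deck, has come close to the open edge (x of blade_edge in the frame of tray between 0.018 and 0.05 m and contact force between scraper and tray between 1.5 and 14 N and z of blade_edge in the frame of tray below 0.052 m), for 0.1 s.
5. all caps lie in the waste well (x of cap1 in the frame of well between -0.043 and 0.043 m and y of cap1 in the frame of well between -0.081 and 0.081 m and z of each of cap1, cap2, cap3, cap4, cap5, cap6 in the frame of well below 0.034 m and x of cap2 in the frame of well between -0.043 and 0.043 m and y of cap2 in the frame of well between -0.081 and 0.081 m and x of cap3 in the frame of well between -0.043 and 0.043 m and y of cap3 in the frame of well between -0.081 and 0.081 m and x of cap4 in the frame of well between -0.043 and 0.043 m and y of cap4 in the frame of well between -0.081 and 0.081 m and x of cap5 in the frame of well between -0.043 and 0.043 m and y of cap5 in the frame of well between -0.081 and 0.081 m and x of cap6 in the frame of well between -0.043 and 0.043 m and y of cap6 in the frame of well between -0.081 and 0.081 m), for 0.2 s.
At the end, for the whole second after the job is handed in: All caps in the well; scraper upright in its stand's slot (within 12 mm, turned under 0.15 rad, tilted under 0.25 rad); both sockets on their pintles (within 4 mm in level and sideways), gate shut within 0.07 rad and upright within 0.06 rad; scraper and gate at rest (all of step 5 and horizontal distance between scraper and stand below 0.012 m and z of scraper in the frame of stand below 0.014 m and angle between scraper's own z axis and vertical below 0.25 rad and angle between the y axis of scraper and the y axis of stand, either way round below 0.15 rad and linear speed of each of scraper, gate below 0.02 m/s and horizontal distance between socket_low and pintle_low below 0.004 m and horizontal distance between socket_high and pintle_high below 0.004 m and z of socket_low in the frame of pintle_low between -0.004 and 0.004 m and z of socket_high in the frame of pintle_high between -0.004 and 0.004 m and angle between the x axis of gate and the x axis of tray, either way round below 0.07 rad and y of gate in the frame of tray below 0.03 m and angle between gate's own z axis and vertical below 0.06 rad); the robot touches nothing.
It fails at once if a contaminated cap is touched with the fingers (contact force between the fingers and cap1 above 0.3 N or contact force between the fingers and cap2 above 0.3 N or contact force between the fingers and cap3 above 0.3 N or contact force between the fingers and cap4 above 0.3 N or contact force between the fingers and cap5 above 0.3 N or contact force between the fingers and cap6 above 0.3 N).
It fails at once if the scraper is pressed on the tray with more than 30 N (contact force between scraper and tray above 30 N).
It fails at once if a bystander is moved by more than 30 mm (distance of any of ink_amber, ink_orange, grip_steel, tweezers, marker_violet from where it was at the start of the episode above 0.03 m).
Of cap1, cap2, cap3, cap4, cap5, cap6 only 3 to 6 are there at a start; the rules pass over those that are not, and their reading is None.
At some moment in a run one of cap1, cap2, cap3, cap4, cap5, cap6 may be knocked a few centimetres aside while the robot is not near it.
Once in a run the grip may slacken for a moment while it holds something.
It also fails if it takes over 184 s, if anything falls off the work surface, if the arm or the gripper's body presses on something with over 40 N, if the wrist force passes 120 N, or if a joint passes its speed limit or range.

ROBOT

A 7-joint arm with a two-finger parallel gripper is mounted at the origin on a cart in front of the work surface, level with it; the furniture and walls round the work are solid. World frame = base frame: x ahead of the robot, y to its left, z up, the work surface at z = 0. Lengths are in m, angles in rad, forces in N, time in s.
With the tool pointing down it reaches from about 0.4 to 0.925 m from the base axis. Payload 4.1 kg.
Tool frame: the origin (TCP) lies midway between the tips of the shut fingers; the grasp point (between the pads) lies 19 mm behind it; z points along the fingers, y is the line along which they close (so a half turn about z gives the same grasp; the last joint's range is limited). The gripper opens to 85 mm and grips with 20 to 120 N. Pads are 22 mm wide; open, the fingers measure 114 mm over their backs; the gripper's body (76 mm by 85 mm) begins 54 mm behind the grasp point. The pads swing forward as they close: fully open they stand 13 mm farther back than shut.
Start: joints at [-1.373, 0.398, 0.045, 1.537, -0.019, 1.207, -0.051], TCP at [0.19, 0.622, 0.231] pointing down, gripper open.
Joint ranges: [-2.82, 2.82], [-0.49, 2.23], [-1.37, 1.46], [0, 2.46], [-1.36, 4.5], [0.23, 2], [-2.94, 2.94]. Speed limits (rad/s): [2.57, 2.57, 3.14, 3.14, 3.14, 3.14, 3.14].

INTERFACE

Orientations are given as a rotation vector (axis times angle).
In Python, from cell import * gives the robot as it stands.
- The arm moves only by the tool servo_tool, never from a script. Its argument "targets" is a list that holds one entry, the list of rows, each a list of 5 numbers: the shift along the tool's x, y, z in cm, then the turn about the tool's z in rad, then the closure, from 0 (fully open) to 1 (shut). In form: [[[dx, dy, dz, twist, fingers], ...]]. A call has 1 to 20 rows; each row is the pose to reach, as a shift and turn from the pose commanded when the call began, along the tool's axes at that moment; what a row does not reach only later rows make up. A row lasts 1/8 s, in which the tool goes at most 62.5 mm and 10.7 degrees, less where a joint would pass 70% of its speed; a pose out of reach is approached as far as the arm can. A call with a gripper value outside its range is refused whole. The fingers move at their own pace and stop on an object; "squeeze" is the grip in N (left out, the last holds). Time passes only in rows, so rows that repeat a pose let the fingers close. It gives the time, the measured TCP pose, the force, the opening and the grip force at its end, in the units of the state.
- state(): the state, without advancing time (a new reading comes with each control period).
- camera(name): name is "scene" or "top" or "wrist"; returns the picture (400x640x3 uint8, red, green, blue); there is no depth.
- calibration(name): a dict with "vertical_fov" (degrees; the focal length in pixels is half the picture's height over the tangent of half this angle, whatever the lens; pixels are square), "cx", "cy" (the principal point, pixels), "D" ([k1, k2, p1, p2, k3] as OpenCV has them; the pictures are not rectified), "view" (4x4, takes a point from world to camera coordinates). Camera axes: x right, y up, looking along -z (the intrinsics and any distortion apply to the point x, -y, -z); pixel columns grow to the right and rows downward; lengths in m; the calibration is good to about 2 mm. A picture is of the moment at which its call begins: read the wrist's pose just before it. calibration takes no time and is no camera call; for the wrist camera it gives the pose at the moment of the call.
- job_done(): hands the job in; it is judged then, once.
The state is a dict: "time_s": time; "joints": joint angles; "qvel": joint speeds; "effort": joint torques, N m; "ee_pos": TCP position; "eef_rot": TCP orientation; "ft_force": force on the tool from outside, world axes, zero at the start; "wrist_torque": the same for the moment, N m; "gripper_width": finger opening in m; "gripper_force": force on a finger pad.
Only numpy, scipy, OpenCV 4.12 (cv2) and the standard library are available. Lean on these libraries where they do the work, as an engineer would, in place of code of your own. Each camera call takes 0.05 s, during which the arm holds its last target. There are 200 camera calls.

## Working session

There is one attempt and no reset: what is moved stays moved. The work goes in short steps, Python scripts to look and compute and a tool call to move; the robot and the scene stay as the last step left them, time stands still between calls to the robot, and variables do not carry over. Pictures are saved under pics/ and viewed, at most 14 in all, crops included, and the job is handed in when it is done.

Besides the shell and the picture viewer there is one more tool, called after "Call:" as a command line: name --argument value ..., lists and objects as JSON in quotes. servo_tool: Moves the arm, as the interface text tells. Its arguments: {"type":"object","properties":{"targets":{"type":"array"},"squeeze":{"type":"number"}},"required":["targets"]}

```bash
mkdir -p pics; ls; cat > h.py <<'E'
from cell import *
import numpy as np, cv2
def save(n,im,crop=None,s=1):
    if crop: im=im[crop[1]:crop[3],crop[0]:crop[2]]
    im=cv2.resize(im,None,fx=s,fy=s,interpolation=cv2.INTER_CUBIC)
    cv2.imwrite('pics/'+n,im[:,:,::-1])
def K(c):
    f=200/np.tan(np.radians(c['vertical_fov'])/2)
    return np.array([[f,0,c['cx']],[0,f,c['cy']],[0,0,1.]])
def rays(c,px):
    px=np.asarray(px,float).reshape(-1,1,2)
    u=cv2.undistortPoints(px,K(c),np.array(c['D'])).reshape(-1,2)
    d=np.c_[u[:,0],-u[:,1],-np.ones(len(u))]
    V=np.array(c['view']);R=V[:3,:3];t=V[:3,3]
    return -R.T@t, d@R
def onz(c,px,z):
    o,d=rays(c,px); return o+d*((z-o[2])/d[:,2:3])
def tri(cs,pxs):
    A=np.zeros((3,3));b=np.zeros(3);L=[]
    for c,p in zip(cs,pxs):
        o,d=rays(c,[p]);d=d[0]/np.linalg.norm(d[0]);P=np.eye(3)-np.outer(d,d);A+=P;b+=P@o;L.append((o,P))
    x=np.linalg.solve(A,b); return x,[np.linalg.norm(P@(x-o)) for o,P in L]
def proj(c,X):
    V=np.array(c['view']);X=np.asarray(X,float).reshape(-1,3)@V[:3,:3].T+V[:3,3]
    return cv2.projectPoints((X*[1,-1,-1]).reshape(-1,1,3),np.zeros(3),np.zeros(3),K(c),np.array(c['D']))[0].reshape(-1,2)
E
python3 - <<'E'
from h import *
for n in('top','scene','wrist'):
    save(n+'0.png',camera(n),s=1.25); c=calibration(n); V=np.array(c['view']); print(n,c['vertical_fov'],-V[:3,:3].T@V[:3,3],V[2,:3])
s=state();print(s['ee_pos'],s['eef_rot'],s['gripper_width'])
E
```

```text
pics
top 48.369942053902506 [0.28824379 0.01031292 1.38372228] [-0.19882694  0.01216091  0.97995916]
scene 55.97851607230363 [-0.04963264 -0.73283494  0.76447778] [-0.51240553 -0.63980863  0.57278747]
wrist 64.74249129937292 [0.11028582 0.6458595  0.37355764] [-0.30854213  0.09533451  0.9464212 ]
[0.18994982 0.62112412 0.23052717] [-4.64402676e-01 -3.10697288e+00  2.32089449e-03] 0.08536808829057506
```

View pics/top0.png

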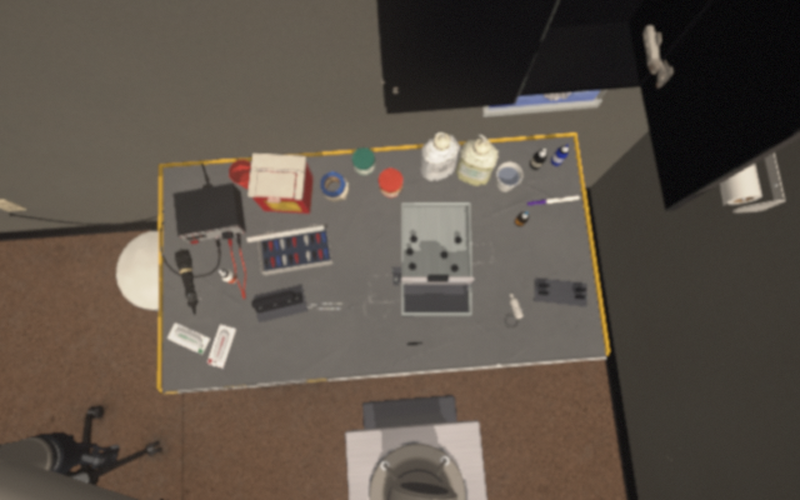

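View pics/scene0.png

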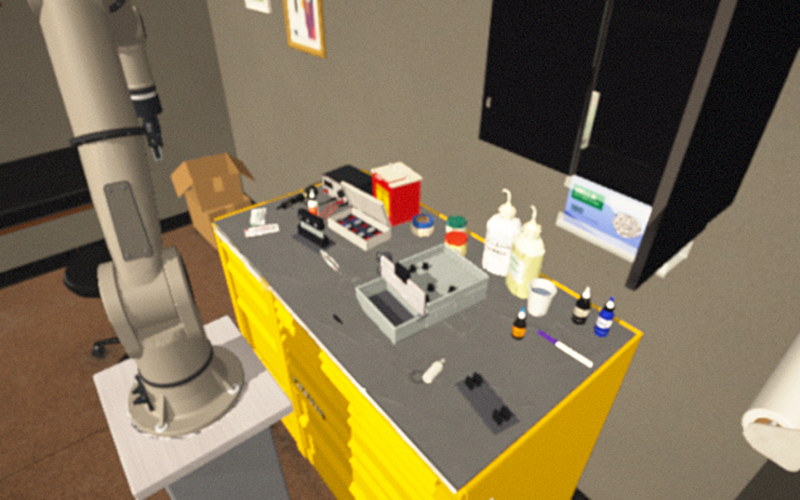

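The top view shows the tray at about (435,255), the gate rest at (560,290) and the scraper stand at (280,302). Five caps are on the deck. I'll zoom in on these.

```bash
python3 - <<'E'
from h import *
im=camera('top')
save('topc.png',im,(190,150,480,290),2.75)
im=camera('scene'); save('scc.png',im,(220,130,430,350),2.7)
c=calibration('top')
for n,(u,v) in dict(traymid=(436,280),rest=(560,291),stand=(279,302)).items(): print(n,onz(c,[(u/1.25,v/1.25)],0.03))
E
```

```text
traymid [[ 0.49029355 -0.08678361  0.03      ]]
rest [[ 0.43915976 -0.38589887  0.03      ]]
stand [[0.46697792 0.29972881 0.03      ]]
```

View pics/topc.png

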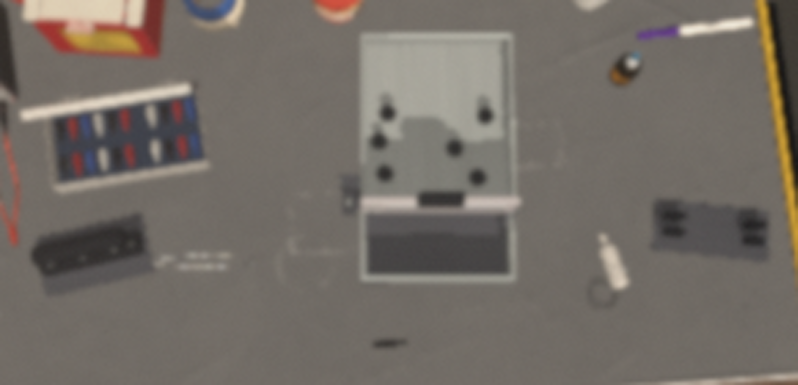

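View pics/scc.png

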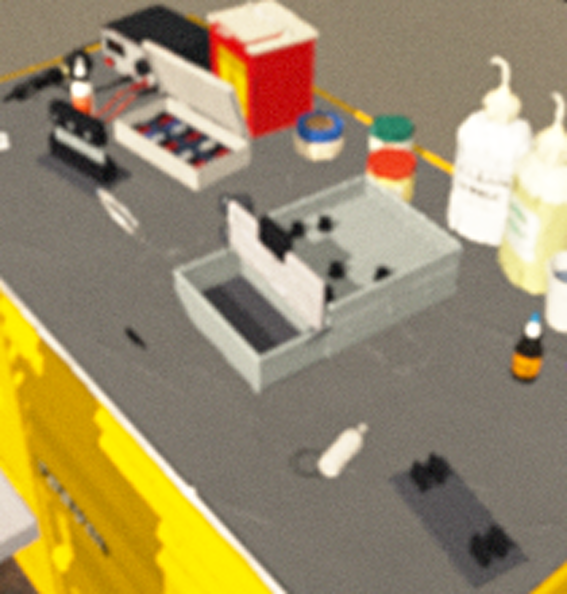

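Six dark caps sit on the deck, three left and three right. The stand is yawed about +15° and the rest about -7°. Next I'll look at each place with the wrist camera from two positions.

```bash
cat >> h.py <<'E'
from scipy.spatial.transform import Rotation as Ro
def go(x,y,z,psi=None):
    "psi: deg, direction of tool y in world"
    s=state();p=np.array(s['ee_pos']);R=Ro.from_rotvec(s['eef_rot']).as_matrix()
    d=R.T@(np.array([x,y,z])-p)*100
    cur=np.degrees(np.arctan2(R[1,1],R[0,1]))
    tw=0 if psi is None else -np.radians((psi-cur+180)%360-180)
    print('t',round(s['time_s'],2),'now',p.round(4),'psi',round(cur,2),'tilt',R[:,2].round(3),'MOVE',d.round(2),'tw',round(tw,4))
E
python3 - <<'E'
from h import *
go(.467,.37,.28,15)
E
```

```text
t 0.25 now [0.19   0.6213 0.2308] psi 73.0 tilt [-0.    -0.001 -1.   ] MOVE [-33.84 -15.94  -4.9 ] tw 1.0123
```

Call:
servo_tool --targets '[[[-33.8,-15.9,-4.9,1.012,0],[-33.8,-15.9,-4.9,1.012,0],[-33.8,-15.9,-4.9,1.012,0],[-33.8,-15.9,-4.9,1.012,0],[-33.8,-15.9,-4.9,1.012,0],[-33.8,-15.9,-4.9,1.012,0],[-33.8,-15.9,-4.9,1.012,0],[-33.8,-15.9,-4.9,1.012,0]]]'

```text
time_s: 1.25
ee_pos: [0.4665, 0.3709, 0.2802]
eef_rot: [-1.912, -2.492, 0.0]
ft_force: [-0.7, 0.1, -0.2]
gripper_width: 0.0857
gripper_force: 0.0
```

```bash
python3 - <<'E'
from h import *
import pickle
go(.467,.33,.28,15)
c=calibration('wrist');im=camera('wrist');pickle.dump((c,im),open('st1.pkl','wb'));save('st1.png',im,s=1.25)
E
```

```text
t 1.25 now [0.4665 0.3709 0.2802] psi 15.01 tilt [-0.001  0.001 -1.   ] MOVE [-3.97 -1.01  0.01] tw 0.0001
```

View pics/st1.png

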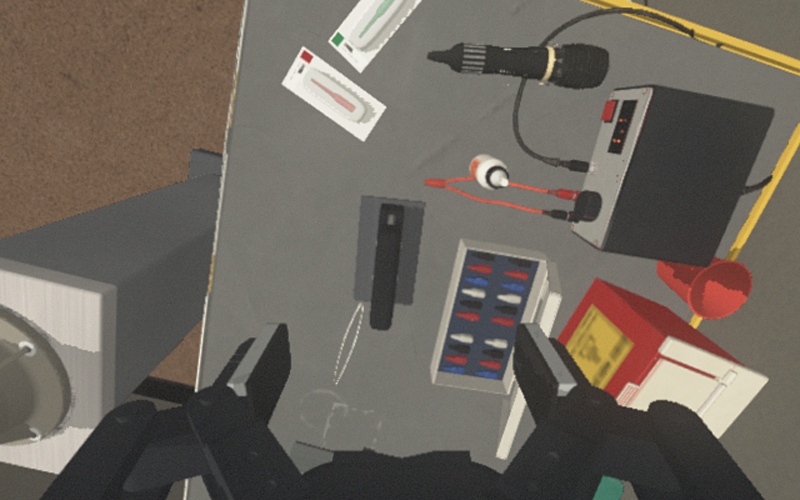

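The scraper handle is at about (387,267), lying upright along the stand, with plate corners at (362,196), (425,201), (414,304) and (356,302). I'll take a second view shifted 10 cm.

Call:
servo_tool --targets '[[[-10,0,0,0,0],[-10,0,0,0,0],[-10,0,0,0,0],[-10,0,0,0,0]]]'

```text
time_s: 1.8
ee_pos: [0.4914, 0.2765, 0.2801]
eef_rot: [-1.907, -2.495, -0.001]
ft_force: [0.3, 0.7, -0.5]
gripper_width: 0.0851
gripper_force: 0.0
```

```bash
python3 - <<'E'
from h import *
import pickle
c=calibration('wrist');im=camera('wrist');pickle.dump((c,im),open('st2.pkl','wb'))
c1,i1=pickle.load(open('st1.pkl','rb'))
# predicted center in view 2
for cc,ii,n in((c1,i1,1),(c,im,2)):
    p=proj(cc,[[.467,.30,.09]])[0]; print(p)
    g=ii.astype(int).sum(2)
    x0,y0=int(p[0]),int(p[1])
    m=(g<105).astype(np.uint8)
    m[:max(0,y0-90)]=0;m[y0+90:]=0;m[:,:max(0,x0-70)]=0;m[:,x0+70:]=0
    k,l,s,ce=cv2.connectedComponentsWithStats(m)
    for j in range(1,k):
        if s[j,4]>300:
            pts=np.argwhere(l==j)[:,::-1].astype(np.float32)
            print(s[j],ce[j],cv2.minAreaRect(pts))
crop=lambda i,p,w=85,h=75:i[max(0,p[1]-h):p[1]+h,max(0,p[0]-w):p[0]+w]
a=crop(i1,(310,215));b=crop(im,tuple(proj(c,[[.467,.30,.05]])[0].astype(int)))
print('origins',(310-85,215-75),proj(c,[[.467,.30,.05]])[0].astype(int)-[85,75],a.shape,b.shape)
h=min(a.shape[0],b.shape[0])
save('st12.png',np.hstack([a[:h],b[:h]]),s=2.3)
E
```

```text
[305.54531508 228.64172842]
[304.66217818 144.15282577]
origins (225, 140) [221  63] (150, 170, 3) (150, 170, 3)
```

View pics/st12.png

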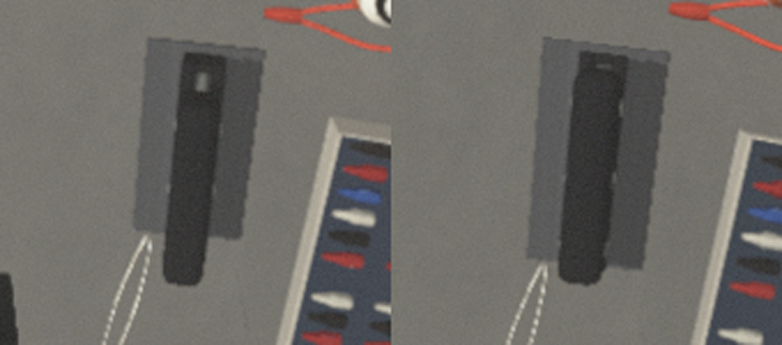

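The zoomed crops give the plate corners and the near-end handle corners in both views. I'll triangulate those.

```bash
python3 - <<'E'
from h import *
import pickle
(c1,i1),(c2,i2)=[pickle.load(open(f'st{i}.pkl','rb')) for i in(1,2)]
f1=lambda x,y:(225+x/2.3-.3,140+y/2.3-.3); f2=lambda x,y:(221+(x-391)/2.3-.3,63+y/2.3-.3)
A=dict(TL=((148,38),(544,37)),TR=((265,50),(669,52)),BR=((242,238),(643,269)),BL=((134,229),(528,258)),hBL=((163,283),(560,282)),hBR=((203,285),(603,284)))
P={}
for k,(a,b) in A.items():
    x,e=tri((c1,c2),(f1(*a),f2(*b)));P[k]=x;print(k,x.round(4),np.round(e,4))
for n,c,f,j in(('v1',c1,f1,0),('v2',c2,f2,1)):
    q=onz(c,[f(*A[k][j]) for k in('TL','TR','BR','BL')],.006);print(n,q.mean(0),np.linalg.norm(q-np.roll(q,-1,0),axis=1))
    for a,b in((3,0),(2,1)): v=q[a]-q[b];print(' yaw',np.degrees(np.arctan2(v[0],-v[1])))
    for a,b in((0,1),(3,2)): v=q[b]-q[a];print(' yawx',np.degrees(np.arctan2(v[1],v[0])))
    q=onz(c,[f(*A[k][j]) for k in('hBL','hBR')],.092);print(' handle -y end',q,q.mean(0))
q=onz(c2,[f2(575,72),f2(618,74)],.092);print('handle +y end v2',q,q.mean(0))
E
```

```text
TL [0.4252 0.3588 0.0057] [0. 0.]
TR [0.4929 0.3694 0.0042] [0.0003 0.0003]
BR [0.5129 0.2473 0.0037] [0.0004 0.0004]
BL [0.4447 0.2359 0.0045] [0.0001 0.0001]
hBL [0.4668 0.2524 0.0882] [0.0003 0.0003]
hBR [0.4871 0.2572 0.0891] [0.0001 0.0001]
v1 [0.46900067 0.30348025 0.006     ] [0.0686129  0.12291062 0.06913007 0.12373941]
 yaw 9.07877254476608
 yaw 9.317174960081283
 yawx 9.132480459787795
 yawx 9.81988881509851
 handle -y end [[0.46626487 0.25454537 0.092     ]
 [0.48663096 0.258824   0.092     ]] [0.47644791 0.25668469 0.092     ]
v2 [0.46868688 0.3030388  0.006     ] [0.06815137 0.12305103 0.06863502 0.12405015]
 yaw 9.002298038244945
 yaw 9.225726824213423
 yawx 8.801823047623037
 yawx 9.638078242490028
 handle -y end [[0.46711546 0.25364535 0.092     ]
 [0.48712132 0.25808752 0.092     ]] [0.47711839 0.25586643 0.092     ]
handle +y end v2 [[0.4507108  0.34796839 0.092     ]
 [0.46897652 0.35209284 0.092     ]] [0.45984366 0.35003061 0.092     ]
```

Stand at (0.469, 0.303), yaw 9.2°. The triangulated heights agree with the text. Now the tray and rest.

```bash
python3 - <<'E'
from h import *
go(.53,.03,.32,0)
E
```

```text
t 1.85 now [0.4914 0.2768 0.28  ] psi 15.26 tilt [-0.001  0.001 -1.   ] MOVE [-24.82  -2.78  -4.02] tw 0.2664
```

Call:
servo_tool --targets '[[[-24.8,-2.8,-4,0.266,0],[-24.8,-2.8,-4,0.266,0],[-24.8,-2.8,-4,0.266,0],[-24.8,-2.8,-4,0.266,0],[-24.8,-2.8,-4,0.266,0],[-24.8,-2.8,-4,0.266,0],[-24.8,-2.8,-4,0.266,0]]]'

```text
time_s: 2.72
ee_pos: [0.5297, 0.0304, 0.3197]
eef_rot: [-2.22, -2.222, 0.001]
ft_force: [0.5, -0.2, -0.1]
gripper_width: 0.0853
gripper_force: 0.0
```

```bash
python3 - <<'E'
from h import *
import pickle
go(.53,-.07,.32,0)
c=calibration('wrist');im=camera('wrist');pickle.dump((c,im),open('tr1.pkl','wb'));save('tr1.png',im,s=1.25)
E
```

```text
t 2.73 now [0.5297 0.0304 0.3197] psi 0.06 tilt [-0.001  0.    -1.   ] MOVE [-10.04   0.02  -0.03] tw 0.001
```

View pics/tr1.png

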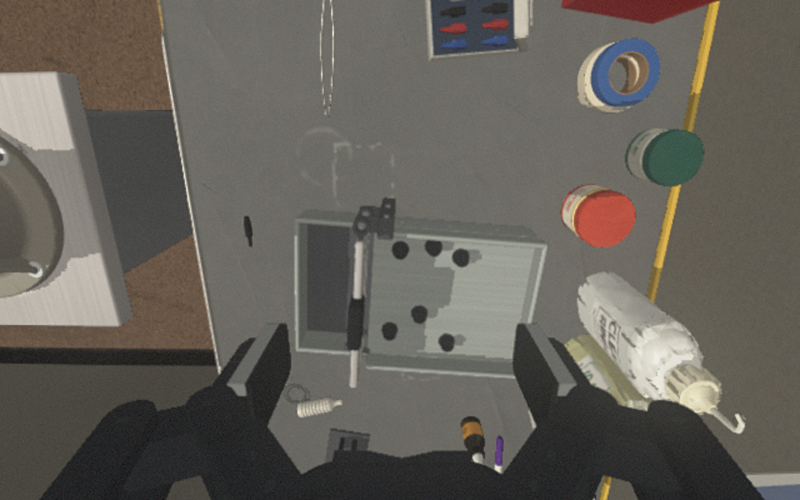

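Call:
servo_tool --targets '[[[-10,0,0,0,0],[-10,0,0,0,0],[-10,0,0,0,0],[-10,0,0,0,0]]]'

```text
time_s: 3.28
ee_pos: [0.5298, -0.0705, 0.3199]
eef_rot: [-2.222, -2.219, -0.001]
ft_force: [0.9, 0.4, -0.4]
gripper_width: 0.0857
gripper_force: 0.0
```

```bash
python3 - <<'E'
from h import *
import pickle
go(.44,-.36,.28,-7)
c=calibration('wrist');im=camera('wrist');pickle.dump((c,im),open('tr2.pkl','wb'));save('tr2.png',im,s=1.25)
E
```

```text
t 3.27 now [ 0.5298 -0.0705  0.3199] psi -0.07 tilt [-0.001  0.001 -1.   ] MOVE [-28.96  -8.94   3.97] tw 0.121
```

View pics/tr2.png

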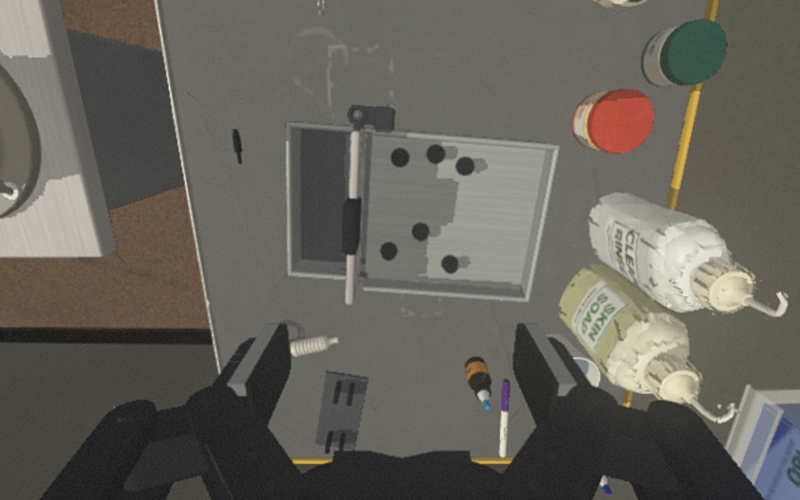

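Both views show the gate running (354,130)→(350,302) in tr2, the grip at (352,226), the hinge post at (372,117) and tray corners at (557,147) and (527,300). I'll crop the gate and tray edges in finer detail.

```bash
python3 - <<'E'
from h import *
import pickle
(c1,i1),(c2,i2)=[pickle.load(open(f'tr{i}.pkl','rb')) for i in(1,2)]
a=i1[150:320,225:345];b=i2[80:250,225:345]
save('gate12.png',np.hstack([a,b]),s=3.3)
for n,c,q in(('v1',c1,[(546,242),(520,377)]),('v2',c2,[(558,147),(528,300)])):
    q=onz(c,np.array(q)/1.25,.07);print(n,'back corners',q,np.linalg.norm(q[0]-q[1]))
E
```

```text
v1 back corners [[ 0.6816781  -0.01478025  0.07      ]
 [ 0.67145254 -0.18417575  0.07      ]] 0.16970384912672704
v2 back corners [[ 0.68235695 -0.01864158  0.07      ]
 [ 0.66993096 -0.18364716  0.07      ]] 0.16547280491656052
```

View pics/gate12.png

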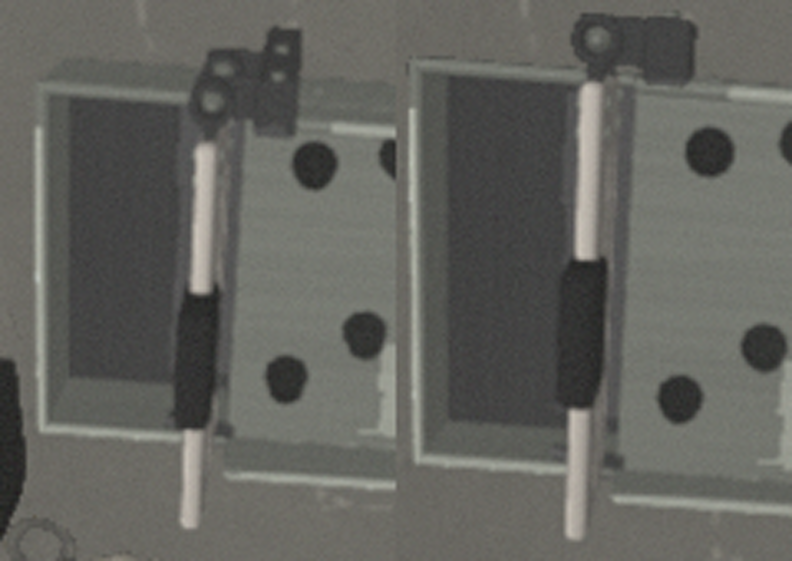

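Call:
servo_tool --targets '[[[-29,-9,4,0.12,0],[-29,-9,4,0.12,0],[-29,-9,4,0.12,0],[-29,-9,4,0.12,0],[-29,-9,4,0.12,0],[-29,-9,4,0.12,0],[-29,-9,4,0.12,0]]]'

```text
time_s: 4.2
ee_pos: [0.4397, -0.3606, 0.2798]
eef_rot: [-2.351, -2.082, -0.001]
ft_force: [-0.1, 0.4, 0.5]
gripper_width: 0.0852
gripper_force: 0.0
```

```bash
python3 - <<'E'
from h import *
import pickle
go(.44,-.44,.28,-7)
c=calibration('wrist');im=camera('wrist');pickle.dump((c,im),open('re1.pkl','wb'))
print(proj(c,[[.44,-.386,.0]]))
E
```

```text
t 4.2 now [ 0.4397 -0.3606  0.2798] psi -6.95 tilt [-0.     0.001 -1.   ] MOVE [-7.88  0.99 -0.03] tw 0.0008
[[323.48496632 172.95194304]]
```

Call:
servo_tool --targets '[[[6,0,0,0,0],[6,0,0,0,0],[6,0,0,0,0]]]'

```text
time_s: 4.62
ee_pos: [0.447, -0.301, 0.2805]
eef_rot: [2.35, 2.085, 0.001]
ft_force: [0.3, 0.0, -0.1]
gripper_width: 0.0857
gripper_force: 0.0
```

```bash
python3 - <<'E'
from h import *
import pickle
c2=calibration('wrist');i2=camera('wrist');pickle.dump((c2,i2),open('re2.pkl','wb'))
c1,i1=pickle.load(open('re1.pkl','rb'))
o=[];P=[]
for c,i in((c1,i1),(c2,i2)):
    p=proj(c,[[.44,-.386,.0]])[0].astype(int);a=(max(0,p[0]-60),min(max(0,p[1]-85),230));o.append(a);P.append(i[a[1]:a[1]+170,a[0]:a[0]+120])
print(o);save('re12.png',np.hstack(P),s=3.3)
E
```

```text
[(np.int64(263), np.int64(87)), (np.int64(263), np.int64(127))]
```

View pics/re12.png

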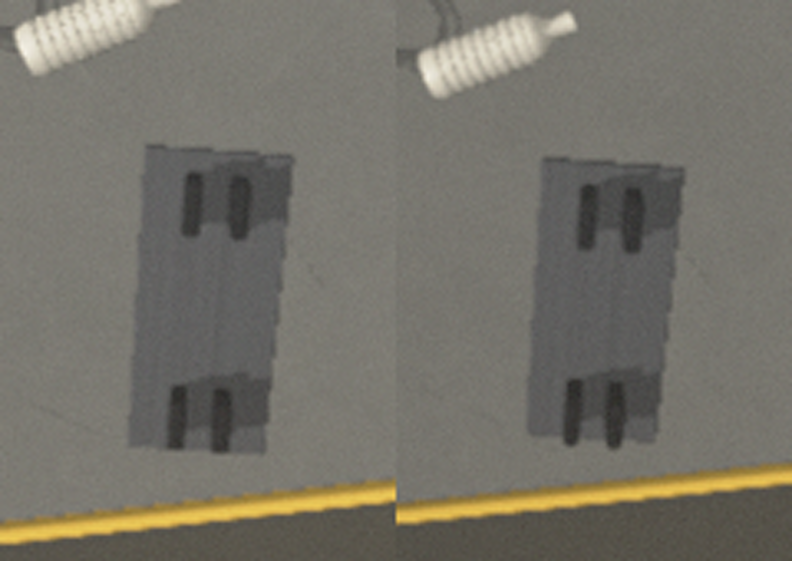

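```bash
python3 - <<'E'
from h import *
import pickle
L=lambda n:pickle.load(open(n+'.pkl','rb'))[0]
def rep(cs,os,D,z):
    f=[lambda x,y,o=o,k=k:(o[0]+(x-396*k)/3.3-.35,o[1]+y/3.3-.35) for k,o in enumerate(os)]
    out={}
    for k,(a,b) in D.items():
        x,e=tri(cs,(f[0](*a),f[1](*b)));zz=z[k]
        p=[onz(c,[g(*q)],zz)[0] for c,g,q in zip(cs,f,(a,b))]
        out[k]=(p[0]+p[1])/2;print(k,x.round(4),np.round(e[0],4),'| at z',zz,p[0][:2].round(4),p[1][:2].round(4))
    return out
def yaw(v): return np.degrees(np.arctan2(-v[0],v[1]))
D=dict(TL=((147,146),(543,158)),TR=((293,157),(685,169)),BR=((266,453),(656,441)),BL=((129,447),(528,435)),
 u1=((192,205),(588,217)),u2=((240,208),(632,221)),l1=((177,417),(572,412)),l2=((221,421),(615,415)))
z={k:.006 if k.isupper() else .029 for k in D}
o=rep((L('re1'),L('re2')),((263,87),(263,127)),D,z)
print('rest',np.mean([o[k] for k in('TL','TR','BR','BL')],0),np.mean([o[k] for k in('u1','u2','l1','l2')],0),yaw(o['TL']-o['BL']),yaw(o['TR']-o['BR']),yaw(o['u1']+o['u2']-o['l1']-o['l2']))
D=dict(pt=((206,143),(591,84)),pb=((191,526),(576,537)),sock=((211,101),(597,38)),g1=((190,292),(567,260)),g2=((218,292),(605,261)),g3=((177,427),(557,406)),g4=((207,430),(594,408)),
 wl=((38,82),(411,58)),wr=((40,430),(415,460)))
z=dict(pt=.11,pb=.11,sock=.106,g1=.128,g2=.128,g3=.128,g4=.128,wl=.049,wr=.049)
o=rep((L('tr1'),L('tr2')),((225,150),(225,80)),D,z)
print('gate',(o['pt']+o['pb'])/2,yaw(o['pt']-o['pb']),np.linalg.norm(o['pt']-o['pb']),'grip',np.mean([o[f'g{i}'] for i in(1,2,3,4)],0),'well yaw',yaw(o['wl']-o['wr']))
E
```

```text
TL [ 0.4251 -0.3264  0.0006] 0.0002 | at z 0.006 [ 0.4257 -0.3258] [ 0.4253 -0.325 ]
TR [ 0.4831 -0.3375  0.0028] 0.0003 | at z 0.006 [ 0.4826 -0.337 ] [ 0.4832 -0.3366]
BR [ 0.4592 -0.4624  0.0068] 0.0003 | at z 0.006 [ 0.4595 -0.4628] [ 0.4589 -0.4628]
BL [ 0.401  -0.453   0.0056] 0.0004 | at z 0.006 [ 0.4007 -0.4528] [ 0.4014 -0.4528]
u1 [ 0.4409 -0.3495  0.0157] 0.0002 | at z 0.029 [ 0.441  -0.3472] [ 0.4416 -0.3453]
u2 [ 0.4591 -0.3523  0.0192] 0.0002 | at z 0.029 [ 0.459  -0.3505] [ 0.4589 -0.349 ]
l1 [ 0.424  -0.4358  0.0204] 0.0001 | at z 0.029 [ 0.4246 -0.4324] [ 0.4246 -0.4311]
l2 [ 0.4421 -0.4407  0.0181] 0.0001 | at z 0.029 [ 0.4421 -0.4363] [ 0.4426 -0.4347]
rest [ 0.44216402 -0.39445252  0.006     ] [ 0.4418125  -0.39080766  0.029     ] -10.861536812416603 -10.664676652597493 -11.006812632915073
pt [ 0.489  -0.0028  0.1056] 0.0001 | at z 0.11 [ 0.4896 -0.0014] [ 0.4894 -0.0027]
pb [ 0.4774 -0.1682  0.1074] 0.0002 | at z 0.11 [ 0.478  -0.1661] [ 0.4776 -0.1669]
sock [0.4909 0.0116 0.1012] 0.0 | at z 0.106 [0.4914 0.013 ] [0.4915 0.0116]
g1 [ 0.48   -0.0614  0.1078] 0.0013 | at z 0.128 [ 0.4841 -0.0513] [ 0.4816 -0.0573]
g2 [ 0.4917 -0.0623  0.1057] 0.0 | at z 0.128 [ 0.4941 -0.0513] [ 0.494  -0.0576]
g3 [ 0.4761 -0.1087  0.1257] 0.0006 | at z 0.128 [ 0.4771 -0.1071] [ 0.4759 -0.1079]
g4 [ 0.4883 -0.109   0.1271] 0.0001 | at z 0.128 [ 0.4883 -0.1084] [ 0.4885 -0.1086]
wl [0.4138 0.0044 0.0473] 0.0001 | at z 0.049 [0.4144 0.0049] [0.4142 0.0045]
wr [ 0.4011 -0.1608  0.0498] 0.0002 | at z 0.049 [ 0.4011 -0.1612] [ 0.4007 -0.1611]
gate [ 0.48364834 -0.08425222  0.11      ] -4.074534111458947 0.16485868900316647 grip [ 0.48545137 -0.08119017  0.128     ] well yaw -4.622756225781214
```

Measured poses:

| Item | Position (m) | Yaw |
|---|---|---|
| Gate | (0.484, -0.0845) | -4.3° |
| Tray origin | (0.4935, -0.085) | -4.3° |
| Rest | (0.442, -0.3935) | -10.9° |
| Scraper | (0.469, 0.303) | 9.2° |

The sizes agree with the text (gate panel 165/168 mm, stand plate 68×123). Going to the gate now.

```bash
python3 - <<'E'
from h import *
go(.484,-.0845,.2,-4.3)
E
```

```text
t 4.67 now [ 0.4464 -0.3022  0.2806] psi -6.99 tilt [ 0.001 -0.    -1.   ] MOVE [22.07  1.08  8.05] tw -0.0469
```

Call:
servo_tool --targets '[[[22.05,1.05,8,-0.047,0],[22.05,1.05,8,-0.047,0],[22.05,1.05,8,-0.047,0],[22.05,1.05,8,-0.047,0],[22.05,1.05,8,-0.047,0],[22.05,1.05,8,-0.047,0],[22.05,1.05,11,-0.047,0],[22.05,1.05,14,-0.047,0],[22.05,1.05,14,-0.047,0],[22.05,1.05,14,-0.047,0]]]'

```text
time_s: 5.92
ee_pos: [0.4843, -0.0868, 0.1416]
eef_rot: [2.307, 2.13, 0.002]
ft_force: [-0.0, -0.4, 0.6]
gripper_width: 0.0851
gripper_force: 0.0
```

```bash
python3 - <<'E'
from h import *
go(.484,-.0845,.094,-4.3)
E
```

```text
t 5.92 now [ 0.4843 -0.0868  0.1416] psi -4.55 tilt [ 0.002 -0.    -1.   ] MOVE [ 0.23 -0.06  4.76] tw -0.0043
```

Call:
servo_tool --targets '[[[0.2,-0.05,2,-0.004,0],[0.2,-0.05,4,-0.004,0],[0.2,-0.05,4.8,-0.004,0],[0.2,-0.05,4.8,-0.004,0]]]'

```text
time_s: 6.42
ee_pos: [0.4837, -0.0835, 0.0929]
eef_rot: [2.301, 2.138, 0.001]
ft_force: [-1.0, 0.2, -0.4]
gripper_width: 0.0855
gripper_force: 0.0
```

Call:
servo_tool --squeeze 70 --targets '[[[0,0,0,0,0.6],[0,0,0,0,0.8],[0,0,0,0,0.9],[0,0,0,0,1],[0,0,0,0,1],[0,0,0,0,1],[0,0,0,0,1]]]'

```text
time_s: 7.3
ee_pos: [0.4835, -0.0831, 0.0926]
eef_rot: [2.301, 2.139, 0.001]
ft_force: [-0.4, -0.5, 4.4]
gripper_width: 0.0132
gripper_force: 68.4
```

```bash
python3 - <<'E'
from h import *
go(.484,-.0845,.114,-4.3); s=state();print(s['ft_force'],s['wrist_torque'],s['gripper_width'],s['gripper_force'])
E
```

```text
t 7.3 now [ 0.4835 -0.0831  0.0926] psi -4.18 tilt [ 0.001  0.    -1.   ] MOVE [-0.13  0.06 -2.14] tw 0.0022
[-0.43128168 -0.51275512  4.44925211] [0.12253464 0.06920152 0.02860812] 0.013174307258796269 68.36297392845154
```

Call:
servo_tool --targets '[[[0,0,-0.5,0,1],[0,0,-1,0,1],[0,0,-1.5,0,1],[0,0,-2,0,1],[0,0,-2,0,1],[0,0,-2,0,1]]]'

```text
time_s: 8.05
ee_pos: [0.483, -0.0831, 0.1122]
eef_rot: [-2.301, -2.139, -0.0]
ft_force: [-0.1, -0.4, -1.9]
gripper_width: 0.0132
gripper_force: 68.1
```

```bash
python3 - <<'E'
from h import *
go(.484,-.0845,.114,-4.3); s=state();print(s['ft_force'],s['wrist_torque'],s['gripper_width'],s['gripper_force'])
E
```

```text
t 8.05 now [ 0.483  -0.0831  0.1122] psi -4.17 tilt [-0.  0. -1.] MOVE [-0.13  0.11 -0.18] tw 0.0022
[-0.14985162 -0.3794977  -1.87423643] [ 0.01452227 -0.00161334 -0.01859818] 0.013241163893450335 68.11800599098206
```

Call:
servo_tool --targets '[[[0,-1,0,0,1],[0,-2,0,0,1],[0,-3,0,0,1],[0,-4,0,0,1],[0,-5,0,0,1],[0,-6,0,0,1],[0,-6,0,0,1]]]'

```text
time_s: 8.93
ee_pos: [0.4224, -0.0786, 0.1122]
eef_rot: [-2.3, -2.138, -0.001]
ft_force: [0.7, 0.5, -2.3]
gripper_width: 0.0131
gripper_force: 68.3
```

```bash
python3 - <<'E'
from h import *
go(.442,-.3935,.18,-10.9); s=state();print(s['ft_force'],s['wrist_torque'],s['gripper_width'],s['gripper_force'])
E
```

```text
t 8.93 now [ 0.4224 -0.0786  0.1122] psi -4.18 tilt [-0.     0.001 -1.   ] MOVE [-31.26   4.24  -6.81] tw 0.1174
[ 0.68788978  0.47197253 -2.31990674] [-0.01940072 -0.01610507 -0.04274678] 0.013133156562700284 68.26073169708252
```

Call:
servo_tool --targets '[[[0,0,-3,0,1],[0,0,-6,0,1],[-4,0.5,-6,0.05,1],[-8,1,-6,0.11,1],[-13,2,-6,0.117,1],[-18,3,-6,0.117,1],[-23,4,-6,0.117,1],[-28,4.2,-6,0.117,1],[-31.3,4.2,-6,0.117,1],[-31.3,4.2,-6,0.117,1],[-31.3,4.2,-6,0.117,1]]]'

```text
time_s: 10.3
ee_pos: [0.4428, -0.3932, 0.1718]
eef_rot: [-2.421, -2.001, -0.001]
ft_force: [-0.2, -0.2, -2.0]
gripper_width: 0.0129
gripper_force: 68.6
```

```bash
python3 - <<'E'
from h import *
go(.4423,-.392,.10,-10.9); s=state();print(s['ft_force'],s['wrist_torque'],s['gripper_width'],s['gripper_force'])
E
```

```text
t 10.3 now [ 0.4428 -0.3932  0.1718] psi -10.84 tilt [-0.     0.001 -1.   ] MOVE [ 0.1  -0.07  7.18] tw 0.001
[-0.16057956 -0.23475443 -2.01859194] [-0.01153621 -0.01867336 -0.02493362] 0.012931219711410027 68.64248514175415
```

Call:
servo_tool --targets '[[[0.1,-0.05,2,0,1],[0.1,-0.05,4,0,1],[0.1,-0.05,6,0,1],[0.1,-0.05,8,0,1],[0.1,-0.05,9,0,1],[0.1,-0.05,9,0,1],[0.1,-0.05,9,0,1]]]'

```text
time_s: 11.18
ee_pos: [0.4425, -0.3936, 0.0829]
eef_rot: [2.421, 2.0, 0.0]
ft_force: [1.5, -0.2, -1.3]
gripper_width: 0.0129
gripper_force: 68.7
```

```bash
python3 - <<'E'
from h import *
go(.4423,-.392,.051,-10.9); s=state();print(s['ft_force'],s['wrist_torque'],s['gripper_width'],s['gripper_force'])
save('rest_b.png',camera('wrist'),(180,60,500,400),1.75)
E
```

```text
t 11.18 now [ 0.4425 -0.3936  0.0829] psi -10.89 tilt [ 0.001 -0.001 -1.   ] MOVE [ 0.15 -0.05  3.19] tw 0.0001
[ 1.47108238 -0.18567491 -1.34815513] [-0.0222159   0.00060315  0.00652326] 0.012931671816926813 68.71448993682861
```

View pics/rest_b.png

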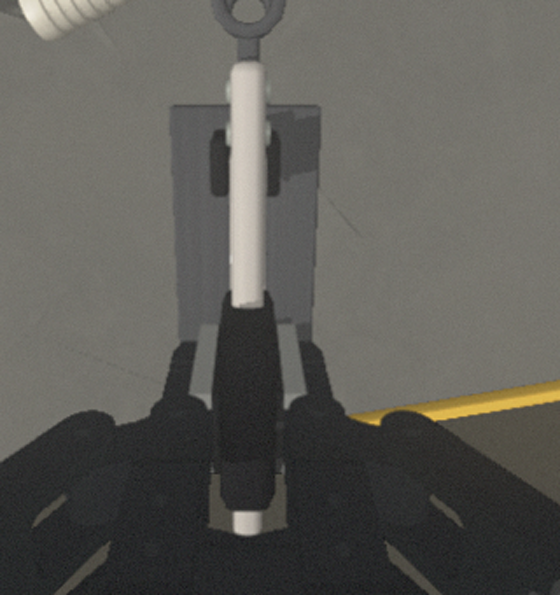

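The gate (column 247) is centred between the rest's blocks (211–279). Lowering it.

Call:
servo_tool --targets '[[[0.1,-0.05,0.8,0,1],[0.1,-0.05,1.6,0,1],[0.1,-0.05,2.2,0,1],[0.1,-0.05,2.7,0,1],[0.1,-0.05,3,0,1],[0.1,-0.05,3.1,0,1],[0.1,-0.05,3.1,0,1]]]'

```text
time_s: 12.1
ee_pos: [0.4419, -0.3921, 0.0515]
eef_rot: [2.422, 2.0, 0.0]
ft_force: [0.3, 0.3, -0.4]
gripper_width: 0.013
gripper_force: 68.9
```

```bash
python3 - <<'E'
from h import *
go(.4423,-.392,.051,-10.9); s=state();print(s['ft_force'],s['wrist_torque'],s['gripper_width'],s['gripper_force'])
E
```

```text
t 12.1 now [ 0.4419 -0.3921  0.0515] psi -10.89 tilt [ 0. -0. -1.] MOVE [0.02 0.04 0.05] tw 0.0002
[ 0.34178608  0.34577977 -0.42198011] [-0.01645456  0.07360173 -0.05389412] 0.013019447885171367 68.90991568565369
```

Call:
servo_tool --targets '[[[0,0,0.1,0,1],[0,0,0.1,0,0.8],[0,0,0.1,0,0.5],[0,0,0.1,0,0],[0,0,0.1,0,0],[0,0,0.1,0,0],[0,0,0.1,0,0],[0,0,-3,0,0],[0,0,-8,0,0],[0,0,-13,0,0],[0,0,-16,0,0],[0,0,-16,0,0]]]'

```text
time_s: 13.6
ee_pos: [0.4428, -0.3933, 0.2139]
eef_rot: [2.418, 1.998, 0.003]
ft_force: [-1.0, 0.3, -1.0]
gripper_width: 0.0853
gripper_force: 0.0
```

```bash
python3 - <<'E'
from h import *
go(.4688,.3032,.2,9.2); s=state();print(s['ft_force'],s['gripper_width'])
c=calibration('wrist');im=camera('wrist')
# gate top centre predicted
p=proj(c,[[.442,-.3935,.086]])[0];print(p)
save('x.png',im)
g=im.astype(int);m=((g.sum(2)>500)&(abs(g[:,:,0]-g[:,:,2])<50)).astype(np.uint8)
k,l,st,ce=cv2.connectedComponentsWithStats(m)
for j in range(1,k):
    if st[j,4]>150: print(st[j],ce[j])
E
```

```text
t 13.6 now [ 0.4428 -0.3933  0.2139] psi -10.88 tilt [ 0.005 -0.003 -1.   ] MOVE [ 68.89 -10.61   1.2 ] tw -0.3505
[-0.96409408  0.29839794 -1.01755613] 0.0852907078514757
[319.5558482  187.67757216]
[114   0  91 258 587] [157.03407155 123.54855196]
[ 561    0   79   42 1940] [590.09072165  19.6757732 ]
[240  49  47  35 796] [263.43592965  65.35050251]
[508  49  15  17 189] [514.75132275  56.83068783]
[314  91   8  67 462] [317.97186147 123.72943723]
[522 124  13  73 778] [528.37789203 159.68766067]
[628 134  12  27 184] [633.30434783 145.48369565]
[315 214   7  46 288] [318.30902778 235.37152778]
```

The gate is standing in the rest: it shows as a vertical strip at column 318. Now the scraper, checking clearance to the box beside the stand first.

```bash
python3 - <<'E'
from h import *
import pickle
c=pickle.load(open('st1.pkl','rb'))[0]
th=np.radians(9.2)
for z in(.02,.05):
    q=onz(c,np.array([(460,240),(432,385),(446,310)])/1.25,z)[:,:2]-[.4688,.3032]
    print(z,(q@np.array([[np.cos(th),-np.sin(th)],[np.sin(th),np.cos(th)]])).round(3))
E
```

```text
0.02 [[ 0.076  0.027]
 [ 0.07  -0.162]
 [ 0.073 -0.058]]
0.05 [[ 0.07   0.036]
 [ 0.065 -0.139]
 [ 0.067 -0.042]]
```

Call:
servo_tool --targets '[[[6,-0.9,0,-0.03,0.4],[12,-1.8,0,-0.06,0.4],[18,-2.8,0,-0.1,0.4],[24,-3.7,0,-0.14,0.4],[30,-4.6,0,-0.17,0.4],[36,-5.5,0,-0.2,0.4],[42,-6.5,0,-0.23,0.4],[48,-7.4,0,-0.26,0.4],[54,-8.3,0,-0.29,0.4],[60,-9.2,0,-0.32,0.4],[66,-10.2,0,-0.35,0.4],[68.9,-10.6,1,-0.35,0.4],[68.9,-10.6,1,-0.35,0.4],[68.9,-10.6,1,-0.35,0.4]]]'

```text
time_s: 15.4
ee_pos: [0.4675, 0.3029, 0.2002]
eef_rot: [2.038, 2.39, -0.004]
ft_force: [-0.5, -0.2, 0.3]
gripper_width: 0.0512
gripper_force: 0.0
```

```bash
python3 - <<'E'
from h import *
go(.4688,.3032,.058,9.2); s=state();print(s['ft_force'],s['gripper_width'])
E
```

```text
t 15.4 now [0.4675 0.3029 0.2002] psi 9.09 tilt [-0.002 -0.002 -1.   ] MOVE [ 0.04  0.16 14.22] tw -0.0018
[-0.47098406 -0.17277763  0.2881924 ] 0.051174065553539996
```

Call:
servo_tool --targets '[[[0.05,0.15,4,-0.002,0.4],[0.05,0.15,8,-0.002,0.4],[0.05,0.15,11,-0.002,0.4],[0.05,0.15,13,-0.002,0.4],[0.05,0.15,14.2,-0.002,0.4],[0.05,0.15,14.2,-0.002,0.4],[0.05,0.15,14.2,-0.002,0.4]]]'

```text
time_s: 16.27
ee_pos: [0.47, 0.3055, 0.0603]
eef_rot: [2.035, 2.393, 0.003]
ft_force: [0.1, 0.2, -0.0]
gripper_width: 0.0514
gripper_force: 0.0
```

Call:
servo_tool --squeeze 90 --targets '[[[0,0,0,0,0.6],[0,0,0,0,0.7],[0,0,0,0,0.8],[0,0,0,0,1],[0,0,0,0,1],[0,0,0,0,1]]]'

```text
time_s: 17.02
ee_pos: [0.4694, 0.3057, 0.0594]
eef_rot: [2.034, 2.394, 0.001]
ft_force: [0.6, -0.2, 1.4]
gripper_width: 0.0208
gripper_force: 87.8
```

```bash
python3 - <<'E'
from h import *
go(.4688,.3032,.058,9.2); s=state();print(s['ft_force'],s['wrist_torque'],s['gripper_width'],s['gripper_force'])
E
```

```text
t 17.02 now [0.4694 0.3057 0.0594] psi 9.29 tilt [ 0.     0.001 -1.   ] MOVE [-0.24 -0.1   0.14] tw 0.0015
[ 0.55886585 -0.22655669  1.39375168] [ 0.04350124 -0.03720613  0.03102757] 0.020760025103284133 87.79145836830139
```

The scraper is gripped (20.8 mm). Before placing the blade I'll compute the cap positions in the tray frame.

Call:
servo_tool --targets '[[[0,0,-2,0,1],[0,0,-4,0,1],[0,0,-7,0,1],[0,0,-10,0,1],[0,0,-14,0,1],[0,0,-14,0,1]]]'

```text
time_s: 17.77
ee_pos: [0.4709, 0.3063, 0.202]
eef_rot: [2.034, 2.393, 0.009]
ft_force: [0.6, -0.4, -1.3]
gripper_width: 0.0208
gripper_force: 88.3
```

```bash
cat >> h.py <<'E'
T=np.array([.4935,-.0852]);th=np.radians(-4.3)
RT=np.array([[np.cos(th),-np.sin(th)],[np.sin(th),np.cos(th)]])
t2w=lambda x,y:T+RT@np.array([x,y])
w2t=lambda p:(np.asarray(p)[...,:2]-T)@RT
E
python3 - <<'E'
from h import *
import pickle
c,im=pickle.load(open('tr2.pkl','rb'))
print(w2t(onz(c,np.array([(465,166),(435,154),(400,157),(420,231),(450,264),(389,251)])/1.25,.056)).round(3))
s=state();print(s['ft_force'],s['wrist_torque'],s['gripper_width'])
# corners check: tray back outer corners / well front
print(w2t(onz(c,np.array([(558,147),(528,300)])/1.25,.07)).round(4))
w=t2w(.16,.029)+np.array(RT@[0,.0024]);print(w);go(w[0],w[1],.2,-4.3)
E
```

```text
[[ 0.097  0.054]
 [ 0.066  0.063]
 [ 0.031  0.058]
 [ 0.058 -0.019]
 [ 0.094 -0.054]
 [ 0.026 -0.044]]
[ 0.64139809 -0.39390769 -1.34990505] [-0.00928295  0.00442878  0.05622333] 0.020793680670528086
[[ 0.1833  0.0805]
 [ 0.1833 -0.0849]]
[ 0.65540395 -0.06588498]
t 17.77 now [0.4709 0.3063 0.202 ] psi 9.27 tilt [ 0.004  0.004 -1.   ] MOVE [-39.7   12.21   0.14] tw 0.2369
```

Cap positions in tray coordinates reach at most x=0.097. The right side first (y=-28 mm) takes the three right-hand caps, so I'll travel via the front of the table.

```bash
python3 - <<'E'
from h import *
go(.47,-.05,.23,-4.3)
w=t2w(.155,-.028+.0024);go(w[0],w[1],.23,-4.3);print(w)
E
```

```text
t 17.77 now [0.4709 0.3063 0.202 ] psi 9.27 tilt [ 0.004  0.004 -1.   ] MOVE [-35.14  -5.81  -2.94] tw 0.2369
t 17.77 now [0.4709 0.3063 0.202 ] psi 9.27 tilt [ 0.004  0.004 -1.   ] MOVE [-45.12  10.4   -2.89] tw 0.2369
[ 0.64614424 -0.12234964]
```

Call:
servo_tool --targets '[[[-5,-0.8,-3,0.04,1],[-10,-1.6,-3,0.08,1],[-15,-2.5,-3,0.12,1],[-20,-3.3,-3,0.16,1],[-25,-4.1,-3,0.2,1],[-30,-5,-3,0.237,1],[-35,-5.8,-3,0.237,1],[-38,-1,-3,0.237,1],[-41,4,-3,0.237,1],[-44,8,-3,0.237,1],[-45.1,10.4,-3,0.237,1],[-45.1,10.4,-3,0.237,1],[-45.1,10.4,-1,0.237,1],[-45.1,10.4,1,0.237,1],[-45.1,10.4,3,0.237,1],[-45.1,10.4,5,0.237,1],[-45.1,10.4,7,0.237,1],[-45.1,10.4,8.5,0.237,1],[-45.1,10.4,8.5,0.237,1],[-45.1,10.4,8.5,0.237,1]]]'

```text
time_s: 20.27
ee_pos: [0.6452, -0.1232, 0.1149]
eef_rot: [2.302, 2.136, 0.001]
ft_force: [0.0, -0.4, -1.5]
gripper_width: 0.0209
gripper_force: 88.8
```

```bash
python3 - <<'E'
from h import *
w=t2w(.155,-.028+.0024);go(w[0],w[1],.102,-4.3)
s=state();print(s['ft_force'],s['wrist_torque'],s['gripper_width'],s['gripper_force'])
save('back.png',camera('wrist'),(150,0,510,400),1.5)
E
```

```text
t 20.27 now [ 0.6452 -0.1232  0.1149] psi -4.31 tilt [ 0.001 -0.    -1.   ] MOVE [0.09 0.09 1.29] tw -0.0001
[ 0.03837775 -0.37464147 -1.5016942 ] [0.00518354 0.02916981 0.02303605] 0.020907751132231457 88.76967072486877
```

View pics/back.png

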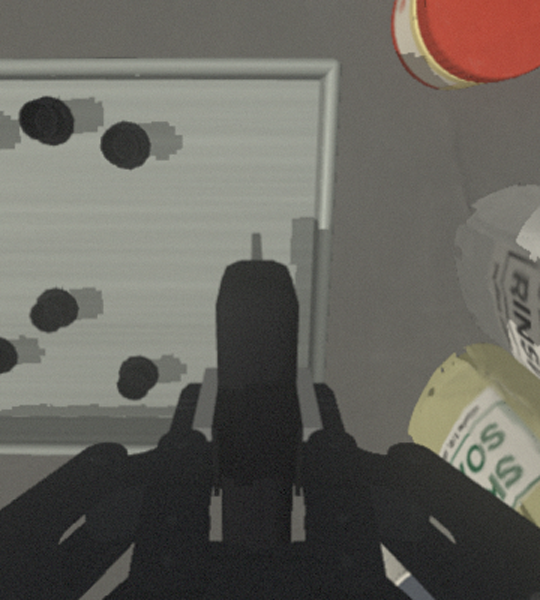

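The blade is behind all the caps, parallel to the back wall and clear of the side wall. Lowering in small steps and watching the force.

Call:
servo_tool --targets '[[[0,0,0.5,0,1],[0,0,1,0,1],[0,0,1.3,0,1],[0,0,1.5,0,1],[0,0,1.5,0,1]]]'

```text
time_s: 20.95
ee_pos: [0.6446, -0.1229, 0.0993]
eef_rot: [2.303, 2.137, 0.0]
ft_force: [0.5, 0.1, -1.3]
gripper_width: 0.0209
gripper_force: 88.9
```

Call:
servo_tool --targets '[[[0,0,0.1,0,1],[0,0,0.2,0,1],[0,0,0.2,0,1],[0,0,0.2,0,1]]]'

```text
time_s: 21.45
ee_pos: [0.6448, -0.1229, 0.0976]
eef_rot: [2.303, 2.136, 0.001]
ft_force: [-0.2, -0.2, 1.0]
gripper_width: 0.0209
gripper_force: 89.0
```

Call:
servo_tool --targets '[[[0,0,0.1,0,1],[0,0,0.2,0,1],[0,0,0.2,0,1],[0,0,0.2,0,1]]]'

```text
time_s: 21.95
ee_pos: [0.6448, -0.1229, 0.0954]
eef_rot: [2.303, 2.136, 0.0]
ft_force: [-1.0, 0.3, 2.9]
gripper_width: 0.0208
gripper_force: 89.1
```

Call:
servo_tool --targets '[[[0,0,0.15,0,1],[0,0,0.15,0,1],[0,-0.5,0.15,0,1],[0,-1,0.15,0,1],[0,-1.5,0.15,0,1],[0,-2,0.15,0,1],[0,-2.5,0.15,0,1],[0,-3,0.15,0,1],[0,-3.5,0.15,0,1],[0,-4,0.15,0,1]]]'

```text
time_s: 23.2
ee_pos: [0.6044, -0.1199, 0.0938]
eef_rot: [2.303, 2.137, 0.0]
ft_force: [2.2, -0.7, 4.3]
gripper_width: 0.0212
gripper_force: 89.6
```

```bash
python3 - <<'E'
from h import *
s=state();print(w2t(np.array(s['ee_pos'])));go(.5,.0,.2,-4.3);print(s['ft_force'],s['wrist_torque'],s['gripper_width'],s['gripper_force'])
E
```

```text
[ 0.11319513 -0.02624385]
t 23.2 now [ 0.6044 -0.1199  0.0938] psi -4.29 tilt [ 0.  0. -1.] MOVE [ 11.17 -11.31 -10.62] tw 0.0001
[ 2.21044106 -0.68296071  4.33539316] [-0.05634298 -0.67018599  0.00339014] 0.021159477074902712 89.56953048706055
```

Call:
servo_tool --targets '[[[0,-0.6,0,0,1],[0,-1.2,0,0,1],[0,-1.8,0,0,1],[0,-2.4,0,0,1],[0,-3,0,0,1],[0,-3.6,0,0,1],[0,-4.2,0,0,1],[0,-4.8,0,0,1],[0,-5.4,0,0,1],[0,-6,0,0,1],[0,-6.5,0,0,1],[0,-7,0,0,1],[0,-7.5,0,0,1],[0,-8,0,0,1],[0,-8.4,0,0,1]]]'

```text
time_s: 25.08
ee_pos: [0.5206, -0.1136, 0.0938]
eef_rot: [-2.303, -2.137, -0.0]
ft_force: [2.7, -0.9, 3.5]
gripper_width: 0.0205
gripper_force: 89.6
```

```bash
python3 - <<'E'
from h import *
s=state();print(w2t(np.array(s['ee_pos'])));go(.5,.0,.2,-4.3);print(s['ft_force'],s['wrist_torque'],s['gripper_width'],s['gripper_force'])
E
```

```text
[ 0.02914808 -0.02623994]
t 25.07 now [ 0.5206 -0.1136  0.0938] psi -4.3 tilt [ 0.  0. -1.] MOVE [ 11.17  -2.9  -10.62] tw 0.0001
[ 2.71131918 -0.86180586  3.45124588] [-0.07066912 -0.72877022  0.0502545 ] 0.020537120526270686 89.57096815109253
```

Call:
servo_tool --targets '[[[0,-0.5,0,0,1],[0,-1,0,0,1],[0,-1.5,0,0,1],[0,-2,0,0,1],[0,-2.4,0,0,1],[0,-2.5,-0.7,0,1],[0,-2.8,-0.7,0,1],[0,-3.4,-0.7,0,1],[0,-4,-0.7,0,1],[0,-4.5,-0.7,0,1],[0,-4.5,-0.7,0,1],[0,-4,-3,0,1],[0,-3,-7,0,1],[0,-2,-9,0,1],[0,-2,-9,0,1]]]'

```text
time_s: 26.95
ee_pos: [0.5028, -0.1122, 0.1852]
eef_rot: [2.3, 2.135, 0.004]
ft_force: [0.3, 0.2, -1.4]
gripper_width: 0.0208
gripper_force: 88.8
```

```bash
cat >> h.py <<'E'
def caps():
    for n in('wrist','top'):
        c=calibration(n);im=camera(n);g=im.astype(int).max(2)
        q=[]
        # dark blobs within deck outline at cap mid height
        poly=proj(c,[np.r_[t2w(x,y),.05] for x,y in((.178,.078),(.178,-.078),(.006,-.078),(.006,.078))]).astype(np.int32)
        m=np.zeros(g.shape,np.uint8);cv2.fillPoly(m,[poly],1);m&=(g<60).astype(np.uint8)
        k,l,st,ce=cv2.connectedComponentsWithStats(m)
        for j in range(1,k):
            if st[j,4]>(8 if n=='top' else 60): q.append((*w2t(onz(c,[ce[j]],.052))[0].round(3),int(st[j,4])))
        print(n,q)
E
python3 - <<'E'
from h import *
s=state();print(w2t(np.array(s['ee_pos'])),s['ft_force'],s['gripper_width']);caps()
w=t2w(.155,.03);go(w[0],w[1],.18,-4.3)
E
```

```text
[ 0.01133079 -0.02626438] [ 0.26496798  0.17047065 -1.42527494] 0.020837065132096873
wrist [(np.float64(0.02), np.float64(-0.047), 1963)]
top []
t 27.05 now [ 0.5001 -0.1118  0.1829] psi -4.29 tilt [-0.002  0.    -1.   ] MOVE [ 5.6  14.65  0.27] tw 0.0002
```

Call:
servo_tool --targets '[[[1.5,4,0,0,1],[3,8,0,0,1],[5,12,0,0,1],[5.6,14.6,0,0,1],[5.6,14.6,0,0,1],[5.6,14.6,0,0,1]]]'

```text
time_s: 27.8
ee_pos: [0.649, -0.0678, 0.1823]
eef_rot: [-2.303, -2.134, 0.004]
ft_force: [-0.1, -0.7, -1.9]
gripper_width: 0.0207
gripper_force: 88.8
```

```bash
python3 - <<'E'
from h import *
s=state();print(w2t(np.array(s['ee_pos'])),s['ft_force'],s['gripper_width'])
w=t2w(.155,.03);go(w[0],w[1],.102,-4.3)
a=camera('scene');save('s2.png',np.vstack([cv2.resize(camera('wrist'),(480,300)),cv2.resize(a[180:320,270:400],(480,300),interpolation=cv2.INTER_CUBIC)]),s=1)
caps()
E
```

```text
[0.15376257 0.02898425] [-0.10567279 -0.70932274 -1.91728705] 0.02072053968890688
t 27.8 now [ 0.649  -0.0678  0.1823] psi -4.37 tilt [-0.003 -0.    -1.   ] MOVE [0.11 0.15 8.03] tw -0.0011
wrist [(np.float64(0.068), np.float64(0.063), 340), (np.float64(0.031), np.float64(0.057), 377), (np.float64(0.099), np.float64(0.053), 237), (np.float64(0.153), np.float64(-0.016), 5418), (np.float64(0.107), np.float64(-0.06), 326)]
top []
```

View pics/s2.png

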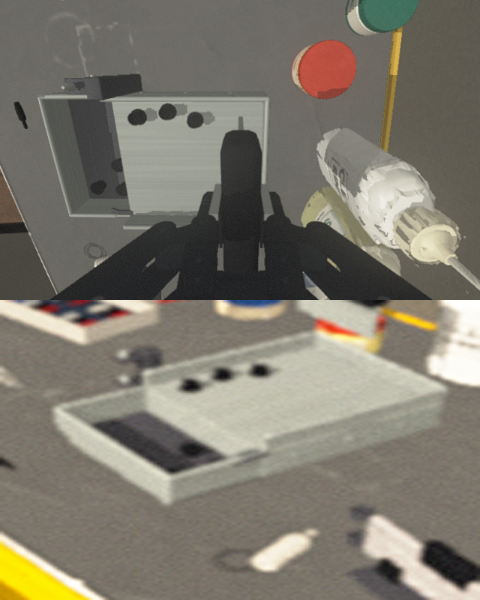

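The three right-hand caps are in the well and three remain on the left at x ≤ 0.10. Left pass next.

Call:
servo_tool --targets '[[[0.1,0,3,0,1],[0.1,0,6,0,1],[0.1,0,7.5,0,1],[0.1,0,8,0,1],[0.1,0,8.3,0,1],[0.1,0,8.6,0,1],[0.1,0,8.7,0,1],[0.1,0,8.7,0,1]]]'

```text
time_s: 29.0
ee_pos: [0.6516, -0.0664, 0.0977]
eef_rot: [2.302, 2.136, 0.002]
ft_force: [-0.8, -0.5, 1.6]
gripper_width: 0.0211
gripper_force: 89.3
```

```bash
python3 - <<'E'
from h import *
s=state();print(w2t(np.array(s['ee_pos'])),s['ee_pos'],s['ft_force'],s['gripper_width'])
E
```

```text
[0.15626934 0.03056851] [ 0.65162145 -0.06643442  0.09771202] [-0.81585533 -0.51899004  1.63282787] 0.02111410790467653
```

Call:
servo_tool --targets '[[[0,0,0.2,0,1],[0,0,0.35,0,1],[0,-0.6,0.35,0,1],[0,-1.2,0.35,0,1],[0,-1.8,0.35,0,1],[0,-2.5,0.35,0,1],[0,-3.2,0.35,0,1],[0,-3.9,0.35,0,1],[0,-4.6,0.35,0,1],[0,-5.3,0.35,0,1],[0,-6,0.35,0,1],[0,-6.7,0.35,0,1],[0,-7.4,0.35,0,1],[0,-8.1,0.35,0,1],[0,-8.8,0.35,0,1]]]'

```text
time_s: 30.88
ee_pos: [0.5626, -0.0595, 0.0933]
eef_rot: [-2.303, -2.137, -0.0]
ft_force: [3.2, -0.6, 3.4]
gripper_width: 0.0207
gripper_force: 89.8
```

```bash
python3 - <<'E'
from h import *
s=state();print(w2t(np.array(s['ee_pos'])),s['ee_pos'],s['ft_force'],s['gripper_width'])
E
```

```text
[0.06703038 0.03077816] [ 0.56264941 -0.05953433  0.09328659] [ 3.23618235 -0.59754959  3.41100433] 0.020673698840287497
```

Call:
servo_tool --targets '[[[0,-0.6,0,0,1],[0,-1.2,0,0,1],[0,-1.8,0,0,1],[0,-2.4,0,0,1],[0,-3,0,0,1],[0,-3.6,0,0,1],[0,-4.2,0,0,1],[0,-4.8,0,0,1],[0,-5.4,0,0,1],[0,-6,0,0,1],[0,-6.2,0,0,1],[0,-6.3,-0.7,0,1],[0,-6.6,-0.7,0,1],[0,-7.2,-0.7,0,1],[0,-7.8,-0.7,0,1],[0,-8.2,-0.7,0,1],[0,-8.2,-0.7,0,1],[0,-7.5,-3,0,1],[0,-6.5,-7,0,1],[0,-6,-10,0,1]]]'

```text
time_s: 33.38
ee_pos: [0.5043, -0.0552, 0.1949]
eef_rot: [2.302, 2.136, 0.002]
ft_force: [0.6, 0.5, -1.8]
gripper_width: 0.0207
gripper_force: 88.9
```

```bash
python3 - <<'E'
from h import *
s=state();print(w2t(np.array(s['ee_pos'])),s['ee_pos'],s['ft_force'],s['gripper_width'],s['wrist_torque'])
c=calibration('scene');im=camera('scene');g=im.astype(int).max(2)
poly=proj(c,[np.r_[t2w(x,y),.05] for x,y in((.178,.078),(.178,-.075),(.004,-.078),(.004,.078))]).astype(np.int32)
m=np.zeros(g.shape,np.uint8);cv2.fillPoly(m,[poly],1);m&=(g<60).astype(np.uint8)
k,l,st,ce=cv2.connectedComponentsWithStats(m)
print([(ce[j].round(0),st[j],w2t(onz(c,[ce[j]],.05))[0].round(3)) for j in range(1,k) if st[j,4]>8],m.sum())
go(.47,.1,.25,9.2)
go(.4694,.3057,.2,9.29)
E
```

```text
[0.00851683 0.03069119] [ 0.50429404 -0.05523378  0.19487219] [ 0.6070103   0.49256126 -1.83527355] 0.02073045401990447 [-0.03484182  0.00423157  0.01628582]
[] 0
t 33.42 now [ 0.5073 -0.0558  0.1984] psi -4.31 tilt [ 0.009  0.    -1.   ] MOVE [15.26 -4.85 -5.19] tw -0.2358
t 33.42 now [ 0.5073 -0.0558  0.1984] psi -4.31 tilt [ 0.009  0.    -1.   ] MOVE [35.76 -6.49 -0.18] tw -0.2374
```

The deck is clear. Returning the scraper to its stand.

Call:
servo_tool --targets '[[[4,-1,-1,-0.03,1],[8,-1.6,-1,-0.06,1],[12,-2.2,-1,-0.09,1],[17,-3,-1,-0.12,1],[22,-4,-1,-0.15,1],[27,-5,-1,-0.19,1],[32,-6,-1,-0.22,1],[35.7,-6.5,-1,-0.237,1],[35.7,-6.5,-1,-0.237,1],[35.7,-6.5,3,-0.237,1],[35.7,-6.5,7,-0.237,1],[35.7,-6.5,8.5,-0.237,1],[35.7,-6.5,8.5,-0.237,1],[35.7,-6.5,8.5,-0.237,1]]]'

```text
time_s: 35.17
ee_pos: [0.4665, 0.3061, 0.1098]
eef_rot: [2.035, 2.393, 0.004]
ft_force: [-0.7, 0.2, -1.1]
gripper_width: 0.0204
gripper_force: 89.0
```

```bash
python3 - <<'E'
from h import *
s=state();print(s['ft_force'],s['gripper_width'],s['wrist_torque'])
go(.4694,.3057,.0594,9.29)
E
```

```text
[-0.65749715  0.20885207 -1.10852089] 0.020391430288401506 [ 0.0115842  -0.02814526 -0.01701815]
t 35.17 now [0.4665 0.3061 0.1098] psi 9.25 tilt [ 0.002  0.002 -1.   ] MOVE [-0.09  0.27  5.04] tw -0.0006
```

Call:
servo_tool --targets '[[[-0.1,0.25,0.5,0,1],[-0.1,0.25,1,0,1],[-0.1,0.25,1,0,1],[-0.1,0.25,1,0,1]]]'

```text
time_s: 35.67
ee_pos: [0.4678, 0.3053, 0.0983]
eef_rot: [-2.034, -2.394, -0.0]
ft_force: [0.3, 0.3, -2.1]
gripper_width: 0.0205
gripper_force: 89.0
```

```bash
python3 - <<'E'
from h import *
go(.4694,.3057,.0594,9.29);s=state();print(s['ft_force'],s['wrist_torque'])
E
```

```text
t 35.67 now [0.4678 0.3053 0.0983] psi 9.29 tilt [-0.  0. -1.] MOVE [0.02 0.17 3.89] tw -0.0
[ 0.34396233  0.33985846 -2.12095191] [-0.01948396 -0.01504911 -0.01231446]
```

Call:
servo_tool --targets '[[[0,0.12,0.5,0,1],[0,0.12,1,0,1],[0,0.12,1.5,0,1],[0,0.12,2,0,1],[0,0.12,2,0,1]]]'

```text
time_s: 36.3
ee_pos: [0.4686, 0.3051, 0.0778]
eef_rot: [-2.034, -2.394, 0.002]
ft_force: [0.1, -0.6, -1.3]
gripper_width: 0.0205
gripper_force: 89.0
```

```bash
python3 - <<'E'
from h import *
go(.4694,.3057,.0594,9.29);s=state();print(s['ft_force'],s['wrist_torque'])
E
```

```text
t 36.3 now [0.4686 0.3051 0.0778] psi 9.28 tilt [-0.001 -0.001 -1.   ] MOVE [0.04 0.08 1.84] tw -0.0002
[ 0.0740317  -0.58506118 -1.26986336] [0.00993784 0.01063658 0.0100348 ]
```

In the slot with no side load. Lowering fully and releasing.

Call:
servo_tool --targets '[[[0,0.05,0.5,0,1],[0,0.05,1,0,1],[0,0.05,1.5,0,1],[0,0.05,1.8,0,1],[0,0.05,1.8,0,1]]]'

```text
time_s: 36.92
ee_pos: [0.4695, 0.3054, 0.0602]
eef_rot: [-2.034, -2.394, 0.0]
ft_force: [-0.9, 0.1, -1.2]
gripper_width: 0.0211
gripper_force: 89.1
```

```bash
python3 - <<'E'
from h import *
go(.4694,.3057,.0594,9.29);s=state();print(s['ft_force'],s['wrist_torque'])
E
```

```text
t 36.92 now [0.4695 0.3054 0.0602] psi 9.28 tilt [-0. -0. -1.] MOVE [ 0.03 -0.    0.08] tw -0.0002
[-0.90091329  0.08344084 -1.17923626] [-0.01698463  0.01206034 -0.01599329]
```

Call:
servo_tool --targets '[[[0,0,0.1,0,1],[0,0,0.15,0,1],[0,0,0.15,0,1],[0,0,0.15,0,0.8],[0,0,0.15,0,0.6],[0,0,0.15,0,0.4],[0,0,0.15,0,0.4],[0,0,0.15,0,0.4],[0,0,0.15,0,0.4],[0,0,-3,0,0.4],[0,0,-7,0,0.4],[0,0,-12,0,0],[0,0,-15,0,0],[-4,0,-18,0,0],[-8,0,-22,0,0],[-8,0,-22,0,0],[-8,0,-22,0,0]]]'

```text
time_s: 39.05
ee_pos: [0.4819, 0.2271, 0.28]
eef_rot: [-2.033, -2.393, -0.001]
ft_force: [-0.3, 0.6, -0.3]
gripper_width: 0.0854
gripper_force: 0.0
```

```bash
python3 - <<'E'
from h import *
s=state();print(s['ft_force'],s['gripper_width'])
c=calibration('wrist');im=camera('wrist');cv2.imwrite('pics/aft.png',im[:,:,::-1])
p=proj(c,[[.4688,.3032,.092]])[0];print(p)
g=im.astype(int).sum(2);m=(g<130).astype(np.uint8);x,y=p.astype(int);m[:,:x-50]=0;m[:,x+50:]=0;m[:max(0,y-75)]=0;m[y+85:]=0
k,l,st,ce=cv2.connectedComponentsWithStats(m)
for j in range(1,k):
    if st[j,4]>300:
        yy,xx=np.nonzero(l==j);print(st[j],onz(c,[ce[j]],.09))
        lo=yy.max()-4;sel=xx[yy==lo];q=onz(c,[[sel.mean(),yy.max()]],.092);print('near end',q)
        b=yy.min()+25;sel=xx[yy==b];print('far',onz(c,[[sel.mean(),b]],.092))
T1=np.array([.47,.02]);go(.475,.0,.3,-4.3)
E
```

```text
[-0.27258302  0.56934351 -0.30226817] 0.08539585879278228
[320.61688659  96.42980236]
t 39.1 now [0.4814 0.2275 0.2794] psi 9.38 tilt [-0.002 -0.    -1.   ] MOVE [-22.34  -4.34  -2.06] tw 0.2387
```

```bash
python3 - <<'E'
from h import *
c=calibration('wrist');im=cv2.imread('pics/aft.png')
g=im.astype(int).max(2)
for r in range(20,190,12): print(r,''.join('#' if v<50 else ('+' if v<75 else '.') for v in g[r,270:380:2]))
E
```

```text
20 .......................................................
32 .......................................................
44 ....................++++++++###........................
56 ....................++++++++++##+......+...............
68 ....................+++++++++++++.+.+.++...............
80 ....................++++++++++#+.++.++.................
92 ....................++++++++++#+++.+...................
104 ....................++++++++++#+....+.+................
116 ....................+++++++#++#+.+.++.+................
128 .....................++++++++##..+...++................
140 ....................++++++++++#+...+...................
152 .......................................................
164 .......................................................
176 .......................................................
188 .......................................................
```

```bash
python3 - <<'E'
from h import *
c=calibration('wrist');im=cv2.imread('pics/aft.png')
g=im.astype(int).max(2);m=(cv2.blur(g.astype(np.float32),(3,3))<63).astype(np.uint8);m[:30]=0;m[160:]=0;m[:,:295]=0;m[:,360:]=0
k,l,st,ce=cv2.connectedComponentsWithStats(m);j=1+st[1:,4].argmax();yy,xx=np.nonzero(l==j);print(st[j])
# top-face left edge per row
rows=[60,100,140];E=[[xx[yy==r].min(),r] for r in rows];q=onz(c,E,.092);print(q)
v=q[0]-q[2];print('yaw',np.degrees(np.arctan2(-v[0],v[1])))
ex=np.array([np.cos(np.radians(9.2)),np.sin(np.radians(9.2))]);print('left edge offset from stand axis (expect -.011)',(q[:,:2]-[.4688,.3032])@ex)
print('near end',onz(c,[[xx.mean(),yy.max()]],.092),'expect y~.255')
E
```

```text
[ 311   44   23  102 2164]
[[0.45524798 0.33558537 0.092     ]
 [0.4600867  0.29865435 0.092     ]
 [0.4652817  0.25892858 0.092     ]]
yaw 7.457133798335713
left edge offset from stand axis (expect -.011) [-0.00819988 -0.00932798 -0.01055121]
near end [[0.47710283 0.25560195 0.092     ]] expect y~.255
```

Call:
servo_tool --targets '[[[-5,-1,-2,0.06,0],[-10,-2,-2,0.12,0],[-15,-3,-2,0.18,0],[-20,-4,-2,0.24,0],[-22.3,-4.3,-2,0.24,0],[-22.3,-4.3,-2,0.24,0],[-22.3,-4.3,-2,0.24,0]]]'

```text
time_s: 39.98
ee_pos: [0.4758, 0.0018, 0.2997]
eef_rot: [-2.302, -2.136, 0.001]
ft_force: [0.3, 0.8, 0.7]
gripper_width: 0.0856
gripper_force: 0.0
```

```bash
python3 - <<'E'
from h import *
c=calibration('wrist');im=camera('wrist')
f=lambda x,y,z:np.r_[t2w(x,y),z]
def poly(z,L):return proj(c,[f(x,y,z) for x,y in L]).astype(np.int32)
a=poly(.05,((.178,.078),(.178,-.078),(.004,-.078),(.004,.078)));b=poly(.006,((-.002,.08),(-.002,-.08),(-.083,-.08),(-.083,.08)))
print(a.tolist(),b.tolist())
x0,y0=np.vstack([a,b]).min(0)-10;x1,y1=np.vstack([a,b]).max(0)+10;x0=max(x0,0);y0=max(y0,0)
cr=cv2.convertScaleAbs(im,alpha=1.8);print((x0,y0,x1,y1));save('well.png',cr,(x0,y0,min(x1,640),min(y1,400)),min(790/(min(x1,640)-x0),590/(min(y1,400)-y0)))
go(.442,-.3925,.2,-10.9)
E
```

```text
[[479, 165], [461, 271], [340, 271], [343, 165]] [[337, 156], [335, 257], [283, 257], [279, 156]]
(np.int32(269), np.int32(146), np.int32(489), np.int32(281))
t 40.02 now [0.4759 0.0019 0.2998] psi -4.25 tilt [-0.001 -0.    -1.   ] MOVE [-39.58  -0.44   9.99] tw 0.116
```

View pics/well.png

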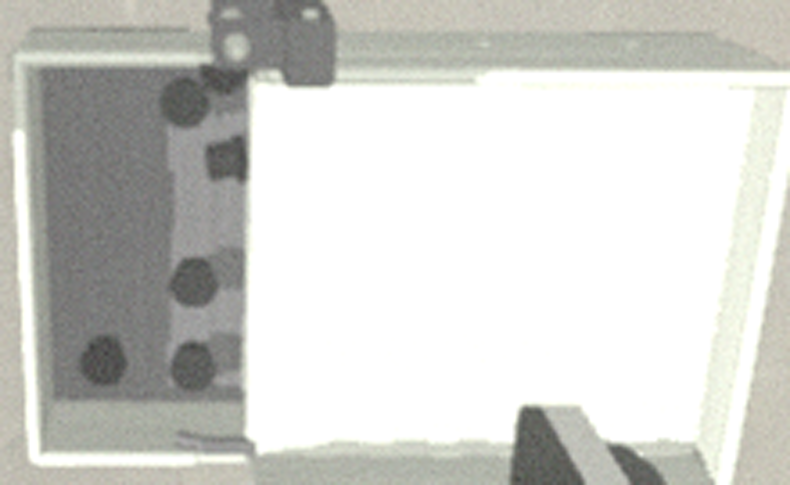

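The well holds all six caps (one partly under the edge by the hinge at (222,78)) and the deck is empty. Fetching the gate from its rest.

Call:
servo_tool --targets '[[[-6,0,0,0.02,0],[-12,-0.1,0,0.04,0],[-18,-0.2,0,0.06,0],[-24,-0.3,2,0.08,0],[-30,-0.4,4,0.1,0],[-36,-0.4,7,0.116,0],[-39.6,-0.4,10,0.116,0],[-39.6,-0.4,10,0.116,0],[-39.6,-0.4,13,0.116,0],[-39.6,-0.4,17,0.116,0],[-39.6,-0.4,20,0.116,0],[-39.6,-0.4,20,0.116,0],[-39.6,-0.4,20,0.116,0]]]'

```text
time_s: 41.65
ee_pos: [0.4429, -0.3945, 0.1016]
eef_rot: [2.422, 1.998, 0.001]
ft_force: [-1.0, -1.2, -0.0]
gripper_width: 0.0856
gripper_force: 0.0
```

```bash
python3 - <<'E'
from h import *
go(.442,-.3925,.0505,-10.9);s=state();print(s['ft_force'])
E
```

```text
t 41.65 now [ 0.4429 -0.3945  0.1016] psi -10.98 tilt [ 0.002 -0.001 -1.   ] MOVE [ 0.18 -0.13  5.11] tw -0.0014
[-0.95357318 -1.21205256 -0.04736628]
```

Call:
servo_tool --targets '[[[0.15,-0.1,2,-0.001,0],[0.15,-0.1,4,-0.001,0],[0.15,-0.1,5.1,-0.001,0],[0.15,-0.1,5.1,-0.001,0],[0.15,-0.1,5.1,-0.001,0]]]'

```text
time_s: 42.28
ee_pos: [0.4405, -0.3938, 0.0495]
eef_rot: [2.425, 1.996, -0.0]
ft_force: [-0.3, 0.3, 0.4]
gripper_width: 0.0857
gripper_force: 0.0
```

```bash
python3 - <<'E'
from h import *
go(.442,-.3925,.0505,-10.9);s=state();print(s['ft_force'])
E
```

```text
t 42.27 now [ 0.4405 -0.3938  0.0495] psi -11.08 tilt [ 0. -0. -1.] MOVE [ 0.16  0.13 -0.1 ] tw -0.0031
[-0.28954313  0.2785917   0.42669794]
```

Call:
servo_tool --squeeze 80 --targets '[[[0,0,0,0,0.6],[0,0,0,0,0.8],[0,0,0,0,0.9],[0,0,0,0,1],[0,0,0,0,1],[0,0,0,0,1],[0,0,0,0,1]]]'

```text
time_s: 43.15
ee_pos: [0.4405, -0.3934, 0.0495]
eef_rot: [2.425, 1.997, 0.0]
ft_force: [-0.0, -0.7, 2.2]
gripper_width: 0.0133
gripper_force: 78.2
```

```bash
python3 - <<'E'
from h import *
go(.442,-.3925,.0505,-10.9);s=state();print(s['ft_force'],s['wrist_torque'],s['gripper_width'])
E
```

```text
t 43.15 now [ 0.4405 -0.3934  0.0495] psi -11.05 tilt [ 0. -0. -1.] MOVE [ 0.12  0.13 -0.1 ] tw -0.0027
[-0.03379845 -0.66297702  2.24805272] [0.03241726 0.06618594 0.00270829] 0.01330379605187322
```

Call:
servo_tool --targets '[[[0,0,-1,0,1],[0,0,-2,0,1],[0,0,-4,0,1],[0,0,-7,0,1],[0,0,-10,0,1],[0,0,-12,0,1],[0,0,-12,0,1]]]'

```text
time_s: 44.02
ee_pos: [0.4411, -0.3942, 0.1711]
eef_rot: [2.422, 1.995, 0.002]
ft_force: [0.1, -0.6, -2.7]
gripper_width: 0.0131
gripper_force: 78.3
```

```bash
python3 - <<'E'
from h import *
w=np.array([.4835,-.084])+RT@[-.06,0];go(w[0],w[1],.16,-4.25);s=state();print(s['ft_force'],s['wrist_torque'],s['gripper_width'])
E
```

```text
t 44.02 now [ 0.4411 -0.3942  0.1711] psi -11.05 tilt [ 0.003 -0.002 -1.   ] MOVE [30.55 -7.74  1.05] tw -0.1187
[ 0.11748795 -0.61181885 -2.74686316] [-0.01327548  0.03066007 -0.04778452] 0.013119958836063796
```

Call:
servo_tool --targets '[[[0,-3,0,-0.02,1],[4,-5,0,-0.04,1],[9,-7.7,0,-0.06,1],[14,-7.7,0,-0.08,1],[19,-7.7,0,-0.1,1],[24,-7.7,0,-0.119,1],[29,-7.7,0,-0.119,1],[30.5,-7.7,0,-0.119,1],[30.5,-7.7,2,-0.119,1],[30.5,-7.7,4,-0.119,1],[30.5,-7.7,5.9,-0.119,1],[30.5,-7.7,5.9,-0.119,1],[30.5,-7.7,5.9,-0.119,1],[30.5,-7.7,5.9,-0.119,1]]]'

```text
time_s: 45.78
ee_pos: [0.4239, -0.0792, 0.1109]
eef_rot: [2.301, 2.138, 0.002]
ft_force: [-0.5, 0.6, -1.9]
gripper_width: 0.013
gripper_force: 78.1
```

```bash
python3 - <<'E'
from h import *
import pickle
w=np.array([.4835,-.084])+RT@[-.06,0];go(w[0],w[1],.1115,-4.25);s=state();print(s['ft_force'],s['wrist_torque'],s['gripper_width'])
go(.4835,-.084,.1115,-4.25)
c=calibration('wrist');im=camera('wrist');pickle.dump((c,im),open('pre.pkl','wb'));save('pre.png',im)
# expected locations
G=np.array([s['ee_pos'][0],s['ee_pos'][1]])
print('gate sock exp',proj(c,[np.r_[G+RT@[0,.097+.001],.126]]),'pin exp',proj(c,[np.r_[t2w(-.0095,.097),.106]]))
x,y=proj(c,[np.r_[t2w(-.03,.097),.11]])[0].astype(int)
hsv=cv2.cvtColor(im[max(0,y-60):y+60,max(0,x-90):x+90],cv2.COLOR_RGB2GRAY)
print((x,y))
for r in range(0,hsv.shape[0],4):print(max(0,y-60)+r,' '.join(f'{v//10:2d}' for v in hsv[r,::4]))
E
```

```text
t 45.77 now [ 0.4239 -0.0792  0.1109] psi -4.23 tilt [ 0.001  0.    -1.   ] MOVE [-0.03 -0.02 -0.06] tw 0.0003
[-0.49306407  0.62033946 -1.93650561] [ 0.00503985 -0.00364368 -0.00235307] 0.012981875233535127
t 45.77 now [ 0.4239 -0.0792  0.1109] psi -4.23 tilt [ 0.001  0.    -1.   ] MOVE [-0.04  5.98 -0.05] tw 0.0003
gate sock exp [[322.06712072  48.25515233]] pin exp [[460.41526958  59.61272048]]
(np.int64(416), np.int64(58))
0 11 11 11 11 11 13 11 11 11 11 11 11 11 11 11 11 11 11 11 11 11 11 11 11 11 11 11 12 12 12 11 12 11 11 11 11 11 11 11 11 11 11 11 11 11
4 11 11 11 11 12 12 12 11 11 11 11 11 11 11 11 11 11 11 11 11 11 11 11 11 11 11 11 11 12 12 11 11 12 11 11 11 11 11 11 11 11 11 11 11 11
8 11 11 11 11 12 12 11 11 11 11 11 11 11 11 11 11 11 11 11 11 11 11 11 11 11 11 11 11 11 12 11 11 11 11 11 11 11 11 11 11 11 11 11 11 11
12 11 11 11 11 12 12 11 11 11 11 11 11 11 11 11 11 11 11 11 11 11 11 11 11 11 12 11 11 12 11 11 11 11 11 12 12 12 11 11 11 11 11 11 11 11
16 11 11 11 11 12 12 11 11 11 11 11 11 11 11 11 11 11 11 11 11 11 11 11 11 11 11 11 11 11 11 12 12 11 11 11 11 11 11 11 
[... 2772 characters left out ...]
17 17
100 17 12  9  8  8  8  8  8  8  8  8  8  9  9  9  9  9  7  6  5  9  7 13  9  9  9  9 12 12 12 11 14 15 14 14 14 14 15 15 15 15 15 15 15 15
104 17 12 11  7  7  7  7  7  7  7  7  7  9  9  9  9  5  5  5  5  5  7  9  9  9  9 11 13 13 13 13 13 13 13 13 13 13 12 13 17 17 17 17 17 17
108 17 12 11  7  7  7  7  7  7  7  8  7  9  9 10  7  5  5  4  5  4  4  9  9  9  9 11 13 13 13 13 13 13 13 13 13 13 13 13 13 17 17 17 17 17
112 17 12 10  7  7  8  7  8  7  7  7  7  9  9  9  6  5  4  4  4  4  5  9  9  9  9 11 12 12 12 12 13 12 12 13 13 12 13 12 12 16 16 17 17 16
116 17 12  8  7  8  7  8  7  7  8  7  8  9  6  5  5  4  5  4  5  4  4  9  9  9  9 12 13 12 12 13 13 12 13 13 12 13 13 13 13 17 17 17 17 17
```

The upper pin's bright blob (tip near (462,60)) matches the prediction at (460,60). Moving in sideways at the lifted height.

Call:
servo_tool --targets '[[[0,1,0,0,1],[0,2,0,0,1],[0,3,0,0,1],[0,4,0,0,1],[0,5,0,0,1],[0,5.6,0,0,1],[0,6,0,0,1],[0,6,0,0,1],[0,6,0,0,1],[0,6,0,0,1]]]'

```text
time_s: 47.08
ee_pos: [0.4829, -0.0835, 0.1103]
eef_rot: [-2.302, -2.137, -0.0]
ft_force: [0.3, 0.4, -1.7]
gripper_width: 0.0129
gripper_force: 78.3
```

```bash
python3 - <<'E'
from h import *
go(.4835,-.084,.0915,-4.25);s=state();print(s['ft_force'],s['wrist_torque'],s['gripper_width'])
c=calibration('wrist');im=camera('wrist')
print('sock top exp',proj(c,[np.r_[t2w(-.0095,.097),.126]]),'pin tip',proj(c,[np.r_[t2w(-.0095,.097),.106]]),'panel',proj(c,[np.r_[t2w(-.0095,y),.13] for y in(.084,.04)]))
x,y=proj(c,[np.r_[t2w(-.0095,.097),.12]])[0].astype(int)
g=cv2.cvtColor(im,cv2.COLOR_RGB2GRAY);print(x,y)
for r in range(max(0,y-36),y+52,3):print(r,' '.join(f'{v//10:2d}' for v in g[r,x-60:x+60:3]))
E
```

```text
t 47.08 now [ 0.4829 -0.0835  0.1103] psi -4.24 tilt [-0.  0. -1.] MOVE [-0.04  0.06  1.88] tw 0.0002
[ 0.31531417  0.44576032 -1.7124569 ] [-0.02806066  0.00357993  0.05810663] 0.012904993272151052
sock top exp [[325.22047301  53.52067051]] pin tip [[324.63214302  58.60803229]] panel [[325.13269976  90.29222074]
 [324.44522786 201.89662362]]
325 55
19 10 11 11 11 10 10 10 10 10 11 10 10 11 11 11 11 10 11 10 11 11 11 10 10 11 11 10 11 10 11 10 11 11 11 11 11 10 11 11 11
22 11 10 11 10 10 10 10 10 10 10 10 11 11 10 10 11 10 10 10 10 10 11 10 11 11 10 10 10 10 10 10 10 11 10 11 11 10 11 11 11
25 11 10 10 10 10 10 10 11 10 11 10 10 11 11 10 11 10 10 10 10 10 11 10 11 10 11 10 10 10 10 10 11 10 11 11 11 11 11 11 11
28 12 11 10 11 10 11 11 10 10 11 10 10 11 11 11 10 10 11 10 11 10 11 10 10 10 10 11 11 10 11 10 10 10 11 10 11 11 11 10 11
31 13 12 10 11 11 11 10 11 11 10 11 10 11 10 10 10 10  8  9  8  8  9 10 10 11 10 10 11 10 11 10 10 11 11 11 11 10 10 10 11
34 13 12 10 11 11 11 10 10 10 10 10 10 10 10 10  8  9  8  8  8  8  8  8  9 10 11 10 10 11 11 11 12 11 10 11 11 10 11 11 11
37 13 11 1
[... 2244 characters left out ...]
3 11 11 10 11 13 14 14 13 11 11 10 10 10  9 10 11  8  6  6  6  6  6  6  6  6  6  6
94 16 17 17 17 17 17 17 17 17 17 17 17 17 15 16 16 17 18 17 16 16 13 15 16 12  9 11 12 12 12 12 13 13 12 12 12 12 12 12 12
97 15 14 15 15 15 15 15 15 15 15 15 15 15 13 14 14 19 19 19 18 17 14 12 14 11  9 10 11 11 12 12 12 12 12 12 11 12 12 12 12
100  8  8  9  8  8  8  8  8  8  9 10 10 10  9  8 10 19 19 18 18 17 14 10  8 13 16 14 10 10 10 10 10 10 10 10 10 10 10 10 10
103  7  7  7  7  7  6  7  7  7  7  9  9  8  9 10 14 19 19 19 18 17 14 11 10 13 16 16 16 16 16 16 16 12 12 12 12 12 12 12 13
106  7  7  7  7  7  7  7  7  7  7  9  9  9  9 10 16 19 19 18 18 17 14 11 11 14 17 17 17 16 17 17 17 13 13 13 12 13 12 12 13
```

Through the socket bore, the pin tip is at (320,61) against a ring centre of (320,52): almost coaxial, about 1 mm off in -y. Lowering with that correction.

Call:
servo_tool --targets '[[[-0.07,0.04,0.3,0,1],[-0.07,0.04,0.6,0,1],[-0.07,0.04,0.9,0,1],[-0.07,0.04,1.1,0,1],[-0.07,0.04,1.1,0,1]]]'

```text
time_s: 47.75
ee_pos: [0.4834, -0.0844, 0.0991]
eef_rot: [-2.302, -2.138, 0.0]
ft_force: [0.9, -0.0, -1.7]
gripper_width: 0.0135
gripper_force: 78.3
```

Call:
servo_tool --targets '[[[0,0,0.2,0,1],[0,0,0.4,0,1],[0,0,0.5,0,1],[0,0,0.5,0,1]]]'

```text
time_s: 48.25
ee_pos: [0.4834, -0.0844, 0.0942]
eef_rot: [-2.302, -2.138, 0.0]
ft_force: [-0.1, -0.3, -2.3]
gripper_width: 0.0129
gripper_force: 78.3
```

```bash
python3 - <<'E'
from h import *
go(.4835,-.084,.0915,-4.25);s=state();print(s['ft_force'],s['wrist_torque'],s['gripper_width'])
E
```

```text
t 48.25 now [ 0.4834 -0.0844  0.0942] psi -4.24 tilt [-0.  0. -1.] MOVE [0.04 0.   0.27] tw 0.0003
[-0.07860686 -0.28123553 -2.25902346] [ 0.07118886 -0.02767452  0.06838763] 0.012910949590530124
```

Call:
servo_tool --targets '[[[0,0,0.1,0,1],[0,0,0.2,0,1],[0,0,0.25,0,1],[0,0,0.25,0,1]]]'

```text
time_s: 48.75
ee_pos: [0.4835, -0.0844, 0.0917]
eef_rot: [-2.302, -2.138, -0.0]
ft_force: [-0.1, 0.2, -2.3]
gripper_width: 0.0132
gripper_force: 78.3
```

Call:
servo_tool --targets '[[[0,0,0.05,0,1],[0,0,0.1,0,1],[0,0,0.1,0,1],[0,0,0.1,0,1]]]'

```text
time_s: 49.25
ee_pos: [0.4836, -0.0845, 0.091]
eef_rot: [-2.302, -2.138, -0.001]
ft_force: [-0.6, -1.2, 3.0]
gripper_width: 0.0134
gripper_force: 79.0
```

```bash
python3 - <<'E'
from h import *
go(.4835,-.084,.0915,-4.25);s=state();print(s['ft_force'],s['wrist_torque'],s['gripper_width'])
E
```

```text
t 49.25 now [ 0.4836 -0.0845  0.091 ] psi -4.24 tilt [ 0.  0. -1.] MOVE [ 0.04 -0.02 -0.05] tw 0.0001
[-0.6374264  -1.15491018  3.03384916] [0.30763459 0.18265867 0.13849732] 0.013369152685397461
```

It seats at the expected height with an upward reaction. Releasing and retreating.

Call:
servo_tool --targets '[[[0,0,-0.05,0,1],[0,0,-0.05,0,0.8],[0,0,-0.05,0,0.5],[0,0,-0.05,0,0],[0,0,-0.05,0,0],[0,0,-0.05,0,0],[0,0,-0.05,0,0],[0,0,-3,0,0],[0,0,-8,0,0],[0,0,-14,0,0],[0,0,-20,0,0],[2,0,-22,0,0],[2,0,-22,0,0],[2,0,-22,0,0],[2,0,-22,0,0]]]'

```text
time_s: 51.12
ee_pos: [0.484, -0.0652, 0.3095]
eef_rot: [-2.303, -2.135, 0.004]
ft_force: [-0.0, -0.0, 0.9]
gripper_width: 0.0855
gripper_force: 0.0
```

```bash
python3 - <<'E'
from h import *
s=state();print(s['ee_pos'],s['ft_force'],s['gripper_width'])
c=calibration('wrist');im=camera('wrist');cv2.imwrite('pics/fin.png',im[:,:,::-1])
P=proj(c,[np.r_[t2w(-.0095,y),.11] for y in(.084,.03,-.03,-.084)]+[np.r_[t2w(-.0095,.097),.106]]);print(P.round(1))
h=im.astype(int).sum(2)
# panel: bright pinkish vs tray grey-green: R-G>3
d=im[:,:,0].astype(int)-im[:,:,1]
m=((d>4)&(h>420)).astype(np.uint8);m[:,:280]=0;m[:,370:]=0
for r in range(int(P[0,1])-4,int(P[3,1])+6,6):
    xs=np.nonzero(m[r])[0]
    if len(xs)>4:
        a=onz(c,[[xs.min(),r],[xs.max(),r]],.11);t=w2t(a);print(r,xs.min(),xs.max(),t.round(4).tolist())
E
```

```text
[ 0.48397536 -0.06521351  0.30950937] [-0.02596692 -0.04169502  0.8597982 ] 0.08549275683764382
[[323.  108.2]
 [322.9 158.9]
 [322.7 209.7]
 [322.6 251. ]
 [323.1  95.2]]
116 319 324 [[-0.0137, 0.076], [-0.0085, 0.076]]
128 319 324 [[-0.0137, 0.0635], [-0.0084, 0.0635]]
134 319 325 [[-0.0138, 0.0572], [-0.0073, 0.0572]]
140 319 324 [[-0.0138, 0.0507], [-0.0084, 0.0508]]
146 319 324 [[-0.0138, 0.0442], [-0.0083, 0.0442]]
152 319 324 [[-0.0138, 0.0377], [-0.0083, 0.0377]]
158 319 323 [[-0.0138, 0.031], [-0.0094, 0.031]]
212 319 324 [[-0.0139, -0.0329], [-0.008, -0.0329]]
218 319 324 [[-0.0139, -0.0404], [-0.008, -0.0404]]
224 319 324 [[-0.0139, -0.0481], [-0.008, -0.0481]]
230 319 324 [[-0.0139, -0.0559], [-0.0079, -0.0559]]
236 319 324 [[-0.0139, -0.0638], [-0.0079, -0.0638]]
242 320 324 [[-0.0127, -0.0718], [-0.0079, -0.0718]]
248 320 324 [[-0.0127, -0.0799], [-0.0078, -0.0799]]
```

The gate is shut and parallel (front face at tray x -13.8 mm, expected -13.5). One last check for dark blobs on the deck, and I hand in only if it is clear.

```bash
python3 - <<'E'
from h import *
c=calibration('wrist');im=camera('wrist');g=im.astype(int).max(2)
poly=proj(c,[np.r_[t2w(x,y),.05] for x,y in((.175,.075),(.175,-.05),(.012,-.05),(.012,.075))]).astype(np.int32)
m=np.zeros(g.shape,np.uint8);cv2.fillPoly(m,[poly],1);m&=(g<60).astype(np.uint8)
k,l,st,ce=cv2.connectedComponentsWithStats(m)
b=[(w2t(onz(c,[ce[j]],.05))[0].round(3),st[j,4]) for j in range(1,k) if st[j,4]>40];print(b,state()['time_s'],state()['qvel'])
if not b: print(job_done())
E
```

```text
[] 51.225 [-0.00231037 -0.00346136 -0.00272671 -0.00560855 -0.00011976  0.00087434
 -0.00051038]
the job is handed in; nothing more can be done
None
```

The job is handed in, with no verdict returned: all six caps were seen in the waste well, the scraper is back in its stand, and the gate is shut on both pintles and released.

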